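Stamp a shelf sign plate

TASK

Slide the yellow shelf sign along its tray lane until its end sticks well out past the tray's open edge, take it there and lay it along the steel bed of the red press with the white round field towards the stamp, and let go. Then take it by its plain end, slide it until the field is centred under the stamp, and push the black plunger right down so that the stamp falls inside the field and nowhere else. Let the plunger rise, leave the sign lying there straight along the bed, and leave the blue sign, the glass shaker and the canister alone.

Things in the scene. Friction and masses are not known exactly. Their poses are not given: they have to be found in the camera images.
- tray_edge (a point): Middle of the open front edge of the fixed white sign tray, at lane-floor height, 60 mm above the table. y points level out over the edge (along the lanes), z up. Below and in front of the edge it is free: the floor is a 6 mm sheet and its legs stand 50 mm or more back from the edge.
- tray: The tray; origin on the table below its middle, axes as tray_edge. 176 mm wide (x), 260 mm long (y). Two lanes, centred at x = -42.5 and +42.5 mm, each 67 mm wide, open at both ends, flanked by grey lips 7 mm high (middle one 18 mm wide, outer ones 12 mm). Smooth: a sign pressed on from above drags along. Each lane holds one sign; which varies.
- yellow_sign_center (a point): Centre (half-way up) of the yellow sign, a loose stiff plastic plate 60 mm wide (x), 180 mm long (y), 4 mm thick (z up), about 60 g. Starts flat in a lane, wholly inside the edge, field towards the open edge. The lips keep fingers from its sides in the tray; past the edge it can be gripped across its 60 mm width from above.
- yellow_sign_field (a point): Centre of the white round field (28 mm across, black rim) on the top face of the yellow sign, 60 mm from the sign's centre along its +y axis, 30 mm from that end.
- yellow_sign_plain_end (a point): Middle of the plain end of the yellow sign (no field), 90 mm from its centre along -y, half-way up.
- blue_sign_center (a point): Centre of the blue sign, same size as the yellow one, loose in the other lane. To be left alone.
- bed_center (a point): Centre of the top face of the press's bed, 50 mm above the table: a fixed steel bar only 36 mm wide (x), 260 mm long (y), 38 mm high, on a 12 mm thick foot plate, so a gripper holding the sign across its width straddles the bar. The sign goes in along +y, field first; the stamp's axis is 85 mm along +y from here.
- press: The red press, fixed; origin on the table straight below the stamp, axes as bed_center. Foot plate 130 mm wide. Column 55 mm wide, from 65 to 115 mm along +y. Head 55 mm wide, from 30 mm along -y to the column; underside 107 mm, top 152 mm above the table, with a collar round the plunger up to 158 mm.
- stamp_tip (a point): Centre of the lower face of the stamp (rubber, 14 mm across) at the lower end of the plunger; 78 mm above the table when up, 24 mm above a sign lying on the bed. Moves down with the plunger.
- plunger_top (a point): Centre of the top of the black round plunger knob (48 mm across), straight above the stamp, 208 mm above the table when up.
- plunger (a joint): Travel of the plunger: 0 = up, grows as it is pushed down; at 0.024 m the stamp meets a sign on the bed. A spring lifts it back; pushing takes about 2 N at the start and 8 N at the bottom.
- shaker_center (a point): Glass shaker with steel lid, 67 mm across, 120 mm high, loose, at its centre. To be left alone.
- canister_center (a point): Steel canister with black lid, 78 mm across, 124 mm high, loose, at its centre. To be left alone.
There are look-alikes about, which are no part of the job. Of the things shaped like the part that bears yellow_sign_center, the yellow one is meant.

How it is judged:
On the way, in this order (a step that is already met when the one before it is completed fails the run):
1. the yellow sign lies in its lane with its field end at least 35 mm past the tray's edge (y of yellow_sign_center in the frame of tray_edge above -0.055 m and z of yellow_sign_center in the frame of tray_edge between -0.003 and 0.006 m and angle between yellow_sign_center's own z axis and vertical below 0.08 rad), for 0.2 s.
2. the yellow sign lies on the bed, along it, field end towards the stamp, released (z of yellow_sign_center in the frame of bed_center between -0.002 and 0.006 m and y of yellow_sign_center in the frame of bed_center between -0.13 and 0.13 m and angle between yellow_sign_center's own z axis and vertical below 0.08 rad and angle between the y axis of yellow_sign_center and the y axis of bed_center, either way round below 0.2 rad and horizontal distance between yellow_sign_field and stamp_tip below 0.2 m and contact force between yellow_sign and the fingers below 0.05 N), for 0.2 s.
3. the fingers are on its plain half (z of yellow_sign_center in the frame of bed_center between -0.002 and 0.006 m and y of yellow_sign_center in the frame of bed_center between -0.13 and 0.13 m and angle between yellow_sign_center's own z axis and vertical below 0.08 rad and contact force between yellow_sign and the fingers above 0.3 N and horizontal distance between the grasp point and yellow_sign_plain_end below 0.065 m), for 0.1 s.
4. the field is under the stamp (within 7 mm), the sign on the bed (z of yellow_sign_center in the frame of bed_center between -0.002 and 0.006 m and y of yellow_sign_center in the frame of bed_center between -0.13 and 0.13 m and angle between yellow_sign_center's own z axis and vertical below 0.08 rad and horizontal distance between yellow_sign_field and stamp_tip below 0.007 m), for 0.2 s.
5. the plunger is pushed down onto the field (all of step 4 and value of joint plunger above 0.021 m), for 0.1 s.
At the end, for the whole second after the job is handed in: The yellow sign lies flat and still on the bed, along it within 0.2 rad, released, its field's centre within 7 mm of the stamp's axis, and the plunger is up again (all of step 4 and angle between the y axis of yellow_sign_center and the y axis of bed_center, either way round below 0.2 rad and value of joint plunger below 0.004 m and linear speed of yellow_sign below 0.01 m/s and contact force between yellow_sign and the fingers below 0.05 N); the robot touches nothing.
It fails at once if the stamp is pushed down while the field is not under it (more than 9 mm off) (value of joint plunger above 0.015 m and horizontal distance between yellow_sign_field and stamp_tip above 0.009 m).
It fails at once if the blue sign is moved by more than 20 mm (distance of blue_sign_center from where it was at the start of the episode above 0.02 m).
It fails at once if the shaker is moved by more than 20 mm (distance of shaker_center from where it was at the start of the episode above 0.02 m).
It fails at once if the canister is moved by more than 20 mm (distance of canister_center from where it was at the start of the episode above 0.02 m).
It also fails if it takes over 67 s, if anything falls off the work surface, if the arm or the gripper's body presses on something with over 40 N, if the wrist force passes 120 N, or if a joint passes its speed limit or range.

ROBOT

A 7-joint arm with a two-finger parallel gripper is mounted at the origin on the work surface. World frame = base frame: x ahead of the robot, y to its left, z up, the work surface at z = 0. Lengths are in m, angles in rad, forces in N, time in s.
With the tool pointing down it reaches from about 0.4 to 0.85 m from the base axis. Payload 10.4 kg.
Tool frame: the origin (TCP) lies at the very end of the fingers, on their centre line; the grasp point (between the pads) lies 19 mm behind it; z points along the fingers, y is the direction in which the jaws open and shut (so a half turn about z gives the same grasp; the last joint's range is limited). The gripper opens to 85 mm and grips with 20 to 120 N. Pads are 22 mm wide; open, the fingers measure 114 mm over their backs; the gripper's body (76 mm by 85 mm) begins 54 mm behind the grasp point. The pads swing forward as they close: fully open they stand 13 mm farther back than shut.
Start: joints at [1.078, 0.332, -0.065, 1.46, 0.022, 1.35, -0.088], TCP at [0.283, -0.557, 0.195] pointing down, gripper open.
Joint ranges: [-2.6, 2.6], [-0.5, 2.12], [-1.47, 1.34], [0.16, 2.42], [-1.27, 4.41], [0.06, 2.06], [-2.6, 2.6]. Speed limits (rad/s): [2.22, 2.22, 2.79, 2.79, 3.14, 3.14, 3.14].

INTERFACE

Orientations are given as a rotation vector (axis times angle).
In Python, from station import ctrl, vision, workorder gives the robot as it stands.
- The arm moves only by the tool apply_moves, never from a script. Its argument "targets" is a list of rows, each a list of 4 numbers: the shift along the tool's x, y, z each as a share of 750 mm, from -1 to 1, then the turn about the tool's z as a share of pi rad, from -1 to 1. In form: [[dx, dy, dz, roll], ...]. A call has 1 to 20 rows; each row shifts and turns the commanded pose from where the row before left it, along the tool's axes as they then stand; what a row does not reach is not made up. A row lasts 1/8 s, in which the tool goes at most 62.5 mm and 10.7 degrees, less where a joint would pass 70% of its speed; a pose out of reach is approached as far as the arm can. A call with a number of a shift or a turn outside -1 to 1 is refused whole. A call with a gripper value outside its range is refused whole. "jaw" is the opening, from 0 (shut) to 1 (fully open), set as the call begins (left out, the last holds). The fingers move at their own pace and stop on an object; the grip force is fixed at half the most. Time passes only in rows, so rows that do not move let the fingers close. It gives the time, the measured TCP pose, the force and the opening at its end, in the units of the state.
- ctrl.sense(): the state, without advancing time (a new reading comes with each control period).
- vision.snapshot(name): name is "scene" or "top" or "wrist"; returns a dict with "image" (400x640x3 uint8, blue, green, red), "fovy" (degrees; the focal length in pixels is half the picture's height over the tangent of half this angle, whatever the lens; pixels are square), "cx", "cy" (the principal point, pixels), "T" (4x4, takes a point from camera to world coordinates); the wrist camera has in their place "hand_eye" (4x4, takes a point from camera to tool coordinates, whose origin is the TCP and whose axes are the flange's). Camera axes: x right, y up, looking along -z (the intrinsics and any distortion apply to the point x, -y, -z); pixel columns grow to the right and rows downward; lengths in m; the calibration is good to about 2 mm. The wrist camera is an equidistant fisheye: a pixel r from the principal point sees the ray r / f radians off the axis. A picture is of the moment at which its call begins: read the wrist's pose just before it. There is no depth.
- workorder.job_done(): hands the job in, once; it reports no verdict.
The state is a dict: "time_s": time; "q": joint angles; "qvel": joint speeds; "tau": joint torques, N m; "tool_pos": TCP position; "tcp_rot": TCP orientation; "ft_force": force on the tool from outside, world axes, zero at the start; "moment": the same for the moment, N m; "opening": finger opening in m.
Only numpy, scipy, OpenCV 4.12 (cv2) and the standard library are available. Lean on these libraries where they do the work, as an engineer would, in place of code of your own. Each camera call takes 0.05 s, during which the arm holds its last target.

## Working session

There is one attempt and no reset: what is moved stays moved. The work goes in short steps, Python scripts to look and compute and a tool call to move; the robot and the scene stay as the last step left them, time stands still between calls to the robot, and variables do not carry over. Pictures are saved under pics/ and viewed, and the job is handed in when it is done.

Besides the shell and the picture viewer there is one more tool, called after "Emit:" as name([rows], argument=value, ...), one row to a line, values as JSON. apply_moves: Moves the arm, as the interface text tells. Its arguments: {"type":"object","properties":{"targets":{"type":"array","items":{"type":"array","items":{"type":"number","minimum":-1,"maximum":1}}},"jaw":{"type":"number"}},"required":["targets"]}

```bash
ls; mkdir -p pics
python3 - <<'E'
from station import ctrl, vision
import cv2
s=ctrl.sense();print(s)
for n in ["scene","top","wrist"]:
    v=vision.snapshot(n);cv2.imwrite(f"pics/{n}0.png",v["image"]);print(n,{k:v[k] for k in v if k!="image"})
E
```

```text
pics
{'time_s': 0.0, 'q': array([ 1.07841993,  0.3328618 , -0.06472377,  1.46095084,  0.02157941,
        1.34988052, -0.08849849]), 'qvel': array([ 5.48596218e-05, -6.42408914e-04,  2.36215240e-04,  1.15606203e-03,
        2.58547074e-04, -1.48472241e-03, -2.92352657e-04]), 'tau': array([-1.04821986e-03, -6.25448084e+01,  4.88241808e-02, -3.91602802e+01,
        1.61720632e-02,  9.88381886e-03, -2.48782294e-05]), 'tool_pos': array([ 0.28274973, -0.55690749,  0.19421776]), 'tcp_rot': array([-3.05398991e+00, -7.30902191e-01,  5.70654378e-04]), 'ft_force': array([1.60270853, 0.5182072 , 0.88889641]), 'moment': array([ 0.04186375, -0.02196933, -0.0515797 ]), 'opening': 0.08518796250293761}
scene {'fovy': 56.42971249736784, 'cx': 319.9495130335433, 'cy': 201.42009869405663, 'T': array([[-0.63457126, -0.45042086,  0.62804488,  1.14021504],
       [ 0.77252996, -0.39356667,  0.49829985,  0.43536295],
       [ 0.02273289,  0.80139024,  0.5977097 ,  0.70529748],
       [ 0.        ,  0.        ,  0.        ,  1.        ]])}
top {'fovy': 45.089786368736156, 'cx': 325.7163035437553, 'cy': 203.2026749139865, 'T': array([[-3.03256916e-02,  9.87373171e-01, -1.55481747e-01,
         3.08034277e-01],
       [-9.99534811e-01, -3.04610273e-02,  1.51261028e-03,
        -3.86836611e-02],
       [-3.24262294e-03,  1.55455290e-01,  9.87837607e-01,
         1.51910476e+00],
       [ 0.00000000e+00,  0.00000000e+00,  0.00000000e+00,
         1.00000000e+00]])}
wrist {'fovy': 65.70646984690485, 'cx': 317.435823412212, 'cy': 199.8331606961109, 'hand_eye': array([[-8.82298878e-04,  9.52791604e-01,  3.03623748e-01,
         7.79327037e-02],
       [ 9.99998494e-01,  3.86782407e-04,  1.69214207e-03,
         7.13838802e-04],
       [ 1.49482244e-03,  3.03624784e-01, -9.52790510e-01,
        -1.78622134e-01],
       [ 0.00000000e+00,  0.00000000e+00,  0.00000000e+00,
         1.00000000e+00]])}
```

View pics/scene0.png

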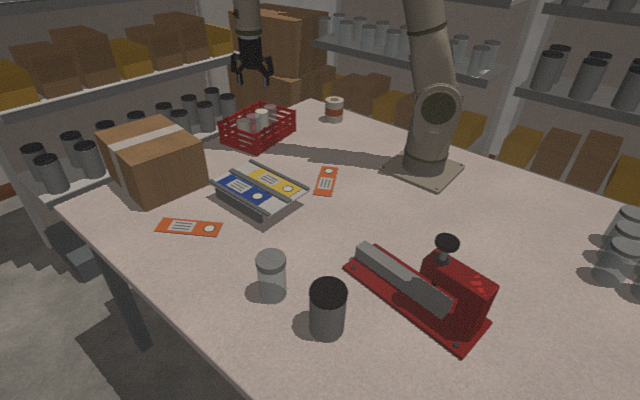

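View pics/top0.png

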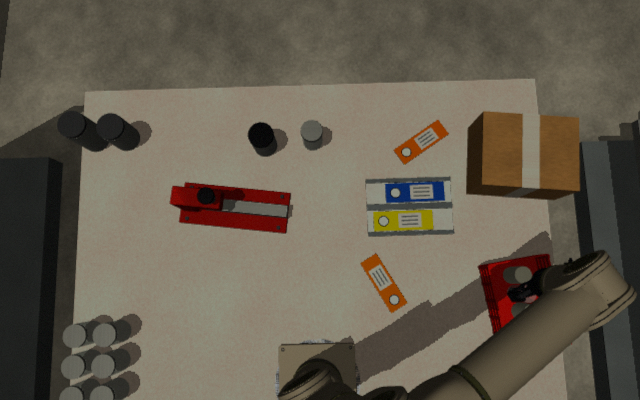

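View pics/wrist0.png

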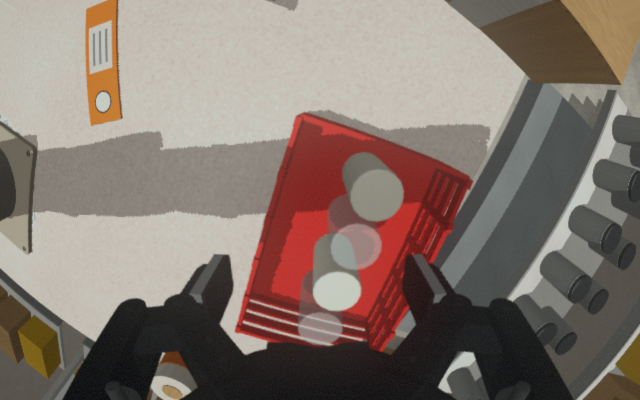

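The scene view shows the yellow sign in the near-robot lane (scene ~(278,183), top ~(402,220)) and the blue one beside it (top (418,191)). The orange ones at top (420,142) and (384,283) lie on the table and are look-alikes. The press is at top (232,207) with its knob at (206,196). Next I measure.

```bash
cat > h.py <<'E'
import numpy as np, cv2
from scipy.spatial.transform import Rotation as R
from station import ctrl, vision
def snap(n):
    s=ctrl.sense(); v=vision.snapshot(n)
    if n=="wrist":
        T=np.eye(4);T[:3,:3]=R.from_rotvec(s["tcp_rot"]).as_matrix();T[:3,3]=s["tool_pos"]
        v["T"]=T@v["hand_eye"]
    v["n"]=n; v["f"]=200/np.tan(np.radians(v["fovy"])/2)
    return v
def ray(v,uv):
    uv=np.atleast_2d(np.asarray(uv,float)); d=(uv-[v["cx"],v["cy"]])/v["f"]
    if v["n"]=="wrist":
        r=np.linalg.norm(d,axis=1,keepdims=True)+1e-12
        p=np.c_[d/r*np.sin(r),np.cos(r)]
    else: p=np.c_[d,np.ones(len(d))]
    p=p*[1,-1,-1]
    return v["T"][:3,3],p@v["T"][:3,:3].T
def plane(v,uv,z):
    o,d=ray(v,uv); return o+d*((z-o[2])/d[:,2])[:,None]
def proj(v,P):
    P=np.atleast_2d(P);p=(P-v["T"][:3,3])@v["T"][:3,:3]; p=p*[1,-1,-1]
    if v["n"]=="wrist":
        r=np.linalg.norm(p[:,:2],axis=1,keepdims=True);th=np.arctan2(r,p[:,2:3]);d=p[:,:2]/r*th
    else: d=p[:,:2]/p[:,2:]
    return d*v["f"]+[v["cx"],v["cy"]]
def biggest(m,box=None):
    if box is not None:
        k=np.zeros_like(m);x0,y0,x1,y1=box;k[y0:y1,x0:x1]=m[y0:y1,x0:x1];m=k
    c,_=cv2.findContours(m,cv2.RETR_EXTERNAL,cv2.CHAIN_APPROX_NONE)
    return max(c,key=cv2.contourArea)
def rectw(v,c,z):
    P=plane(v,c.reshape(-1,2),z)[:,:2]
    (cx,cy),(w,h),a=cv2.minAreaRect((P*1000).astype(np.float32))
    b=cv2.boxPoints(((cx,cy),(w,h),a))
    return np.array([cx,cy]),(w,h),a,b
def ymask(im): 
    h=cv2.cvtColor(im,cv2.COLOR_BGR2HSV); return cv2.inRange(h,(20,120,60),(34,255,255))
def bmask(im):
    h=cv2.cvtColor(im,cv2.COLOR_BGR2HSV); return cv2.inRange(h,(105,120,40),(130,255,255))
E
python3 - <<'E'
from h import *
np.set_printoptions(precision=1,suppress=True)
for n,by in (("top",(355,170,460,240)),("scene",(205,155,315,225))):
    v=snap(n)
    for nm,mk in (("y",ymask),("b",bmask)):
        c=biggest(mk(v["image"]),by); c=cv2.convexHull(c)
        print(n,nm,cv2.boundingRect(c),*rectw(v,c,.064))
    im=v["image"]
    if n=="top": cr=im[150:260,150:470];o=cv2.resize(cr,None,fx=2.5,fy=2.5,interpolation=cv2.INTER_CUBIC)
    else: cr=im[150:360,200:510];o=cv2.resize(cr,None,fx=2.5,fy=2.5,interpolation=cv2.INTER_CUBIC)
    cv2.imwrite(f"pics/{n}1.png",o)
E
```

```text
top y (373, 210, 60, 22) [ 477.5 -273.4] (60.44023895263672, 180.07875061035156) 0.30074581503868103 [[ 446.8 -183.5]
 [ 447.7 -363.6]
 [ 508.2 -363.3]
 [ 507.2 -183.2]]
top b (385, 181, 60, 22) [ 565.1 -314.2] (59.23773956298828, 177.89297485351562) 0.7786973714828491 [[ 534.2 -225.7]
 [ 536.6 -403.5]
 [ 595.9 -402.7]
 [ 593.5 -224.9]]
scene y (247, 168, 55, 29) [ 480.2 -273.8] (60.69361877441406, 179.85231018066406) 0.10244706273078918 [[ 449.7 -183.9]
 [ 450.  -363.8]
 [ 510.7 -363.6]
 [ 510.4 -183.8]]
scene b (218, 175, 53, 30) [ 566.4 -313.6] (58.31298065185547, 176.7562713623047) 0.2880192995071411 [[ 536.8 -225.4]
 [ 537.7 -402.2]
 [ 596.  -401.9]
 [ 595.1 -225.1]]
```

View pics/top1.png

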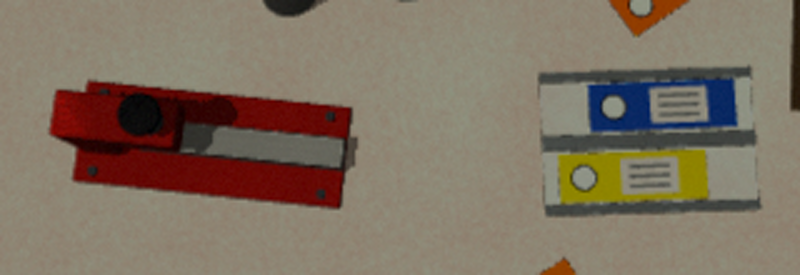

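View pics/scene1.png

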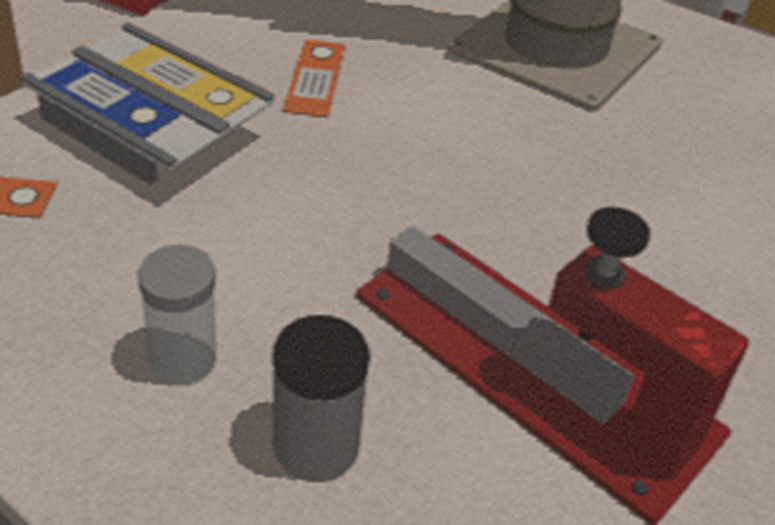

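The crop confirms the yellow one: the white field is at crop (584,178), towards the tray's left (+y) edge, and the size is 60x180 at 64 mm. Next are the tray edge and the press.

Run:
```python
from h import *
np.set_printoptions(precision=1,suppress=True)
v=snap("top");w=snap("scene")
a=np.array([[539,73],[751,67],[760,208],[546,215]])/2.5+[150,150]
print("tray",plane(v,a,.067)*1000)
f=np.array([[88,81],[351,107],[341,208],[73,181]])/2.5+[150,150]
print("foot hand",plane(v,f,.012)*1000)
h=cv2.cvtColor(v["image"],cv2.COLOR_BGR2HSV);m=cv2.inRange(h,(0,150,50),(8,255,255))|cv2.inRange(h,(172,150,50),(180,255,255))
c=biggest(m,(150,150,310,250));e=cv2.approxPolyDP(cv2.convexHull(c),3,True).reshape(-1,2);print(e)
# knob
for s,b in((v,(190,180,225,212)),(w,(430,228,465,256))):
    g=cv2.cvtColor(s["image"],cv2.COLOR_BGR2GRAY);k=cv2.inRange(g,0,48 if s is v else 60);c=biggest(k,b)
    (x,y),ax,an=cv2.fitEllipse(c);print("knob px",x,y,ax,plane(s,[x,y],.206)*1000)
# bed top corners: near end
print("bed top view", plane(v,np.array([[345,140],[342,167],[205,123],[205,153]])/2.5+[150,150],.05)*1000)
print("bed scene", plane(w,np.array([[389,237],[412,227],[640,373],[606,405]])/2.5+[200,150],.05)*1000)
print("foot scene",plane(w,np.array([[356,293],[438,234],[730,431],[655,522]])/2.5+[200,150],.012)*1000)
print("can",plane(v,[262,136],.124),"shaker",plane(v,[312,130],.12))
```

```text
tray [[ 607.5 -165.7   67. ]
 [ 606.9 -426.6   67. ]
 [ 433.  -425.2   67. ]
 [ 432.5 -166.6   67. ]]
foot hand [[626.3 405.2  12. ]
 [582.2  70.2  12. ]
 [453.8  85.2  12. ]
 [498.3 422.2  12. ]]
[[179 220]
 [181 209]
 [287 219]
 [285 232]]
knob px 206.32257080078125 197.88731384277344 (30.708316802978516, 40.79478073120117) [[539.8 289.  206. ]]
knob px 446.5730285644531 242.51133728027344 (18.46450424194336, 23.545082092285156) [[555.8 293.7 206. ]]
bed top view [[534.1  75.6  50. ]
 [500.7  79.9  50. ]
 [560.7 248.4  50. ]
 [523.2 248.4  50. ]]
bed scene [[534.8  75.2  50. ]
 [506.9  84.6  50. ]
 [532.6 342.7  50. ]
 [583.9 334.2  50. ]]
foot scene [[588.8  76.1  12. ]
 [461.   92.   12. ]
 [506.3 423.9  12. ]
 [632.1 407.1  12. ]]
can [[0.7 0.1 0.1]] shaker [[ 0.8 -0.   0.1]]
```

Emit:
apply_moves([
  [0,0,0,-0.0584],
  [0,0,0,-0.0584],
  [0,0,0,-0.0584],
  [0,0,0,-0.0584],
  [0,0,0,-0.0584],
  [0,0,0,-0.0584],
  [0,0,0,0],
], jaw=0)

```text
time_s: 1.23
tool_pos: [0.2828, -0.5573, 0.195]
tcp_rot: [2.223, 2.22, 0.0]
ft_force: [0.2, 0.6, 0.0]
opening: 0.0001
```

Emit:
apply_moves([
  [0.0565,0.0432,0,0],
  [0.0565,0.0432,0,0],
  [0.0565,0.0432,0,0],
  [0.0565,0.0432,0,0],
  [0.0565,0.0432,0,0],
  [0.0565,0.0432,0,0],
  [0,0,0,0],
])

```text
time_s: 2.1
tool_pos: [0.4803, -0.2984, 0.1953]
tcp_rot: [2.218, 2.224, 0.003]
ft_force: [-0.9, 0.0, -0.4]
opening: -0.0002
```

Run:
```python
from h import *
np.set_printoptions(precision=2,suppress=True)
s=ctrl.sense();print(s["tool_pos"],s["q"],s["ft_force"])
v=snap("wrist");cv2.imwrite("pics/w2.png",v["image"])
for mk in (ymask,bmask):
    c=biggest(mk(v["image"]));print(rectw(v,cv2.convexHull(c),.064))
```

```text
[ 0.48 -0.3   0.2 ] [ 0.83  0.23 -0.41  1.61  0.09  1.33  0.41] [-0.89  0.02 -0.41]
(array([ 478.57, -274.56]), (58.70387268066406, 177.83999633789062), 0.2563004195690155, array([[ 448.82, -185.77],
       [ 449.61, -363.61],
       [ 508.31, -363.34],
       [ 507.52, -185.51]], dtype=float32))
(array([ 564.86, -314.55]), (58.48876953125, 177.71432495117188), 0.3593522906303406, array([[ 535.06, -225.88],
       [ 536.17, -403.59],
       [ 594.66, -403.22],
       [ 593.55, -225.51]], dtype=float32))
```

View pics/w2.png

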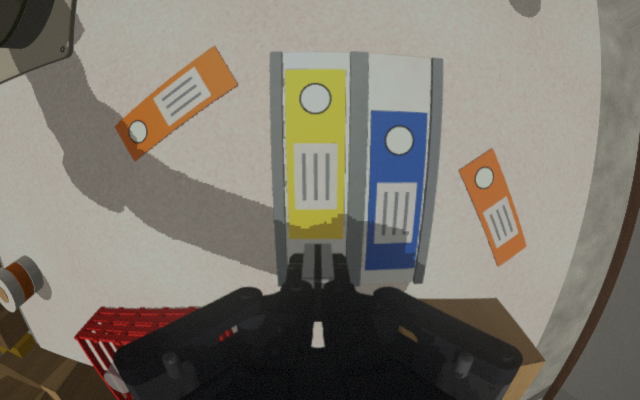

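The wrist view agrees: the yellow sign is at px (315,155), centre (479,-274), and the tray edge is at row ~53. I descend onto its plain half.

Emit:
apply_moves([
  [-0.006,-0.0023,0.053,0],
  [0,0,0.053,0],
  [0,0,0.053,0],
  [0,0,0.0055,0],
  [0,0,0,0],
  [0,0,0,0],
])

```text
time_s: 2.9
tool_pos: [0.4766, -0.3085, 0.0736]
tcp_rot: [2.221, 2.218, 0.001]
ft_force: [-0.7, -0.1, -0.4]
opening: -0.0002
```

Emit:
apply_moves([
  [0,0,0.008,0],
  [0,0,0.0027,0],
  [0,0,0.0014,0],
  [0,0,0.0014,0],
  [0,0,0,0],
])

```text
time_s: 3.52
tool_pos: [0.4757, -0.3076, 0.0615]
tcp_rot: [2.222, 2.221, -0.0]
ft_force: [1.0, -0.4, -0.6]
opening: -0.0
```

Emit:
apply_moves([
  [0,0,0.0014,0],
  [0,0,0,0],
])

```text
time_s: 3.78
tool_pos: [0.4757, -0.3076, 0.0604]
tcp_rot: [2.222, 2.221, -0.0]
ft_force: [-0.2, 0.2, 0.3]
opening: 0.0005
```

Emit:
apply_moves([
  [0,0,0.0014,0],
  [0,0,0,0],
])

```text
time_s: 4.03
tool_pos: [0.4756, -0.3076, 0.0593]
tcp_rot: [-2.222, -2.221, 0.0]
ft_force: [1.3, -0.3, 0.4]
opening: -0.0
```

Emit:
apply_moves([
  [0,0,0.0014,0],
  [0,0,0,0],
])

```text
time_s: 4.28
tool_pos: [0.4756, -0.3076, 0.0583]
tcp_rot: [-2.222, -2.221, 0.0]
ft_force: [0.6, -0.6, -0.1]
opening: -0.0001
```

Run:
```python
from h import *
for i in range(3): print(ctrl.sense()["ft_force"])
v=snap("wrist");cv2.imwrite("pics/w3.png",v["image"])
w=snap("scene");cv2.imwrite("pics/s3.png",cv2.resize(w["image"][120:240,180:360],None,fx=4,fy=4,interpolation=cv2.INTER_CUBIC))
```

```text
[ 0.59762686 -0.64186242 -0.08925238]
[ 0.59762686 -0.64186242 -0.08925238]
[ 0.59762686 -0.64186242 -0.08925238]
```

View pics/w3.png

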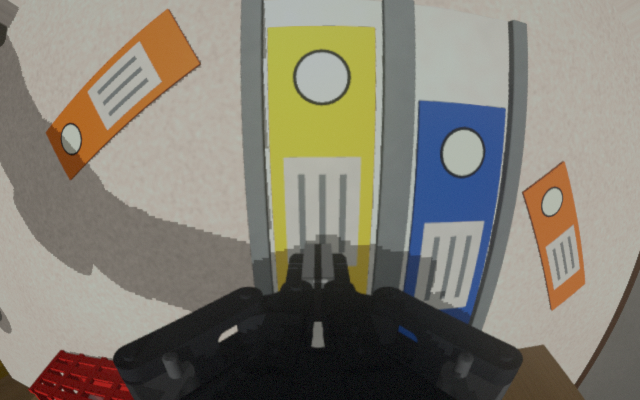

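View pics/s3.png

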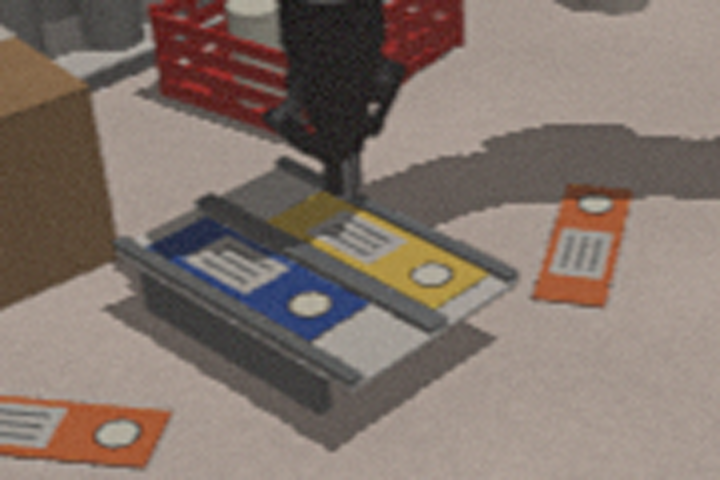

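The fingers (wrist px (318,270)) hover just over the sign with no force yet, so I carry on down in small steps.

Emit:
apply_moves([
  [0,0,0.0014,0],
  [0,0,0,0],
])

```text
time_s: 4.62
tool_pos: [0.4757, -0.3076, 0.0573]
tcp_rot: [-2.222, -2.221, 0.0]
ft_force: [-0.6, 0.3, -0.5]
opening: 0.0002
```

Emit:
apply_moves([
  [0,0,0.0014,0],
  [0,0,0,0],
])

```text
time_s: 4.88
tool_pos: [0.4756, -0.3076, 0.0562]
tcp_rot: [-2.222, -2.221, 0.0]
ft_force: [0.2, 0.1, -0.6]
opening: 0.0001
```

Emit:
apply_moves([
  [0,0,0.0014,0],
  [0,0,0,0],
])

```text
time_s: 5.12
tool_pos: [0.4756, -0.3076, 0.0551]
tcp_rot: [-2.222, -2.221, 0.0]
ft_force: [0.1, 0.3, 0.7]
opening: 0.0002
```

Emit:
apply_moves([
  [0,0,0.0014,0],
  [0,0,0,0],
])

```text
time_s: 5.38
tool_pos: [0.4756, -0.3076, 0.0541]
tcp_rot: [-2.222, -2.221, 0.0]
ft_force: [-0.6, 0.1, 0.5]
opening: 0.0003
```

Run:
```python
from h import *
np.set_printoptions(precision=4,suppress=True)
v=snap("wrist");print(v["T"][:3,3], ctrl.sense()["tool_pos"])
m=ymask(v["image"])
for r in (60,100,130):
    xs=np.where(m[r])[0];a,b=xs.min()-.5,xs.max()+.5
    for z in(.064,.06,.056,.05): P=plane(v,[[a,r],[b,r]],z); print(r,a,b,z,np.linalg.norm(P[0]-P[1]))
w=snap("scene");
t=ctrl.sense()["tool_pos"]; uv=proj(w,t)[0];print(uv)
im=w["image"].copy()[120:240,180:360];im=cv2.resize(im,None,fx=4,fy=4,interpolation=cv2.INTER_CUBIC);cv2.circle(im,tuple(int(k) for k in (uv-[180,120])*4),3,(0,255,0),-1);cv2.imwrite("pics/s4.png",im)
```

```text
[ 0.4761 -0.2304  0.2327] [ 0.4757 -0.3076  0.0541]
60 266.5 376.5 0.064 0.05911743319588871
60 266.5 376.5 0.06 0.0605190937315243
60 266.5 376.5 0.056 0.06192075426715995
60 266.5 376.5 0.05 0.06402324507061337
100 267.5 376.5 0.064 0.058950455377210324
100 267.5 376.5 0.06 0.0603481569077587
100 267.5 376.5 0.056 0.06174585843830703
100 267.5 376.5 0.05 0.06384241073412952
130 267.5 375.5 0.064 0.059112253660769665
130 267.5 375.5 0.06 0.06051379139083717
130 267.5 375.5 0.056 0.06191532912090464
130 267.5 375.5 0.05 0.06401763571600583
[267.0192 179.2754]
```

View pics/s4.png

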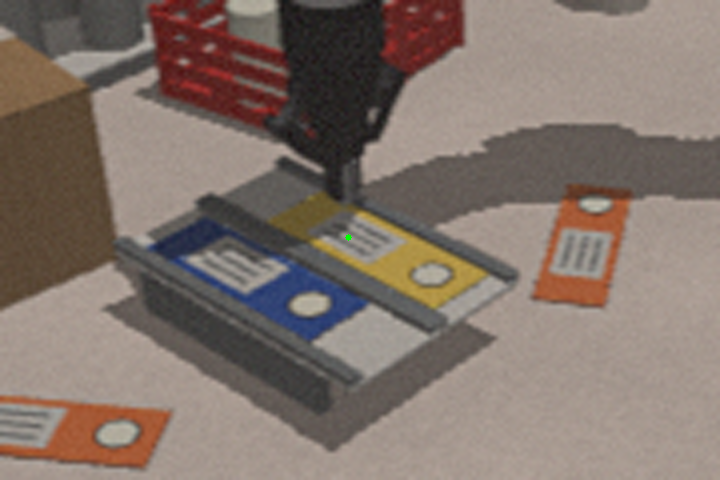

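Run:
```python
from h import *
np.set_printoptions(precision=1,suppress=True)
v=snap("wrist");t=ctrl.sense()["tool_pos"]
P=[t+[0,0,d] for d in (0,.01,.019,.03,.05)]
print(proj(v,P)); w=snap("scene");print((proj(w,P)-[180,120])*4)
cv2.imwrite("pics/w5.png",cv2.resize(v["image"][180:360,220:420],None,fx=4,fy=3.3,interpolation=cv2.INTER_CUBIC))
```

```text
[[316.9 231. ]
 [316.9 237.6]
 [316.9 244.2]
 [316.8 253. ]
 [316.8 272.1]]
[[348.1 237.1]
 [347.3 226.4]
 [346.6 216.8]
 [345.7 204.8]
 [344.1 182.7]]
```

View pics/w5.png

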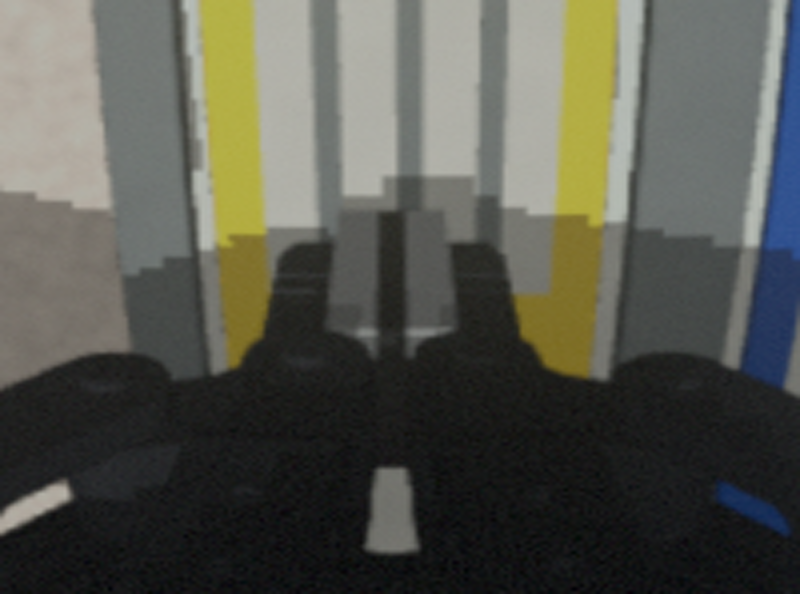

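Both cameras put the visible pad tips some 20 mm above the reported TCP (scene crop (345,200) vs projected (348,237)). I therefore go by contact force.

Emit:
apply_moves([
  [0,0,0.0027,0],
  [0,0,0.0027,0],
  [0,0,0,0],
])

```text
time_s: 5.95
tool_pos: [0.4755, -0.3075, 0.0499]
tcp_rot: [-2.221, -2.221, 0.0]
ft_force: [-0.2, 0.4, 0.3]
opening: 0.0001
```

Emit:
apply_moves([
  [0,0,0.0027,0],
  [0,0,0.0027,0],
  [0,0,0,0],
])

```text
time_s: 6.32
tool_pos: [0.4756, -0.3075, 0.0459]
tcp_rot: [-2.221, -2.221, 0.0]
ft_force: [-0.3, 0.4, 0.5]
opening: 0.0001
```

Emit:
apply_moves([
  [0,0,0.0027,0],
  [0,0,0,0],
])

```text
time_s: 6.58
tool_pos: [0.4756, -0.3075, 0.0439]
tcp_rot: [-2.221, -2.221, 0.0]
ft_force: [-0.4, 0.5, 1.3]
opening: 0.0005
```

Emit:
apply_moves([
  [0,0,0.0014,0],
  [0,0,0,0],
])

```text
time_s: 6.82
tool_pos: [0.4757, -0.3076, 0.0429]
tcp_rot: [2.222, 2.221, -0.0]
ft_force: [-0.6, 0.9, 0.0]
opening: 0.0002
```

Emit:
apply_moves([
  [0,0,0.0014,0],
  [0,0,0,0],
])

```text
time_s: 7.08
tool_pos: [0.4757, -0.3076, 0.0419]
tcp_rot: [-2.222, -2.221, 0.0]
ft_force: [-0.9, -0.1, 0.2]
opening: 0.0001
```

Emit:
apply_moves([
  [0,0,0.0014,0],
  [0,0,0,0],
])

```text
time_s: 7.32
tool_pos: [0.4756, -0.3075, 0.0408]
tcp_rot: [-2.222, -2.221, 0.0]
ft_force: [0.8, 0.3, 0.4]
opening: 0.0002
```

Emit:
apply_moves([
  [0,0,0.0014,0],
  [0,0,0,0],
])

```text
time_s: 7.58
tool_pos: [0.4757, -0.3075, 0.0398]
tcp_rot: [-2.222, -2.221, 0.0]
ft_force: [-0.0, 0.1, 0.0]
opening: 0.0003
```

Emit:
apply_moves([
  [0,0,0.0014,0],
  [0,0,0,0],
])

```text
time_s: 7.82
tool_pos: [0.4757, -0.3076, 0.0387]
tcp_rot: [-2.222, -2.221, 0.0]
ft_force: [0.2, 0.3, 0.2]
opening: 0.0001
```

Run:
```python
from h import *
v=snap("wrist")
cv2.imwrite("pics/w6.png",cv2.resize(v["image"][180:360,220:420],None,fx=4,fy=3.3,interpolation=cv2.INTER_CUBIC))
w=snap("scene");cv2.imwrite("pics/s6.png",cv2.resize(w["image"][140:230,200:340],None,fx=5,fy=5,interpolation=cv2.INTER_CUBIC))
```

```text
(no output)
```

View pics/w6.png

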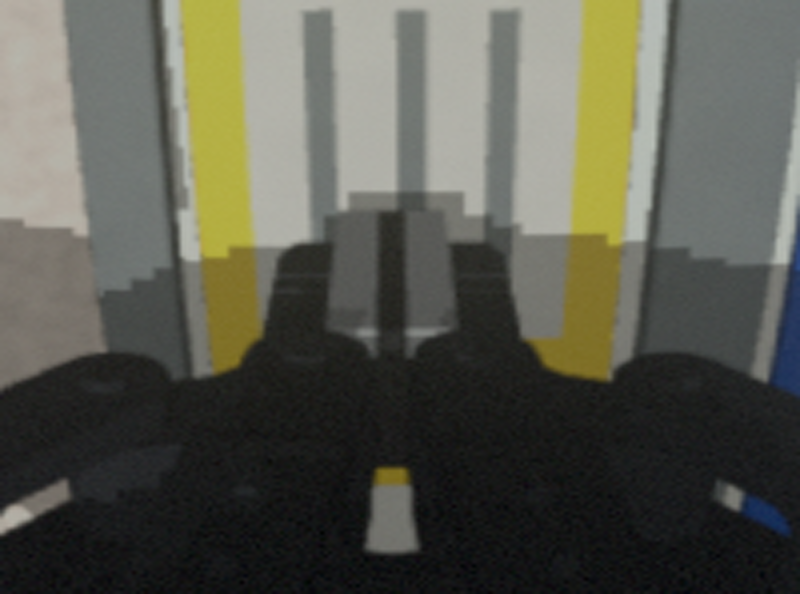

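View pics/s6.png

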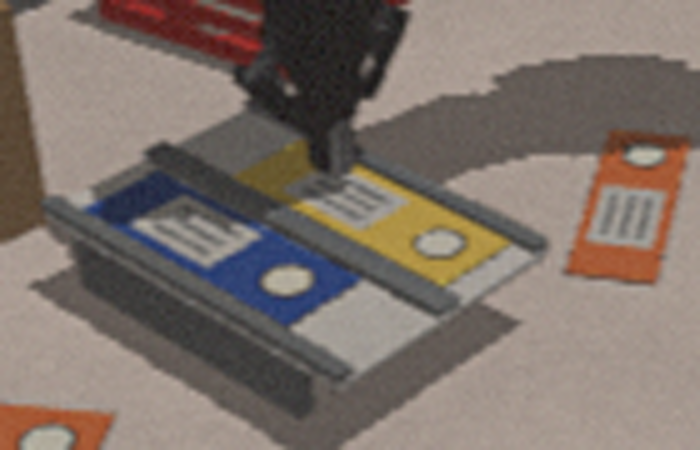

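The finger's shadow gap has halved over 15 mm, so about 14 mm remain. I continue by force.

Emit:
apply_moves([
  [0,0,0.0027,0],
  [0,0,0.0027,0],
  [0,0,0.0027,0],
  [0,0,0,0],
])

```text
time_s: 8.43
tool_pos: [0.4756, -0.3075, 0.0325]
tcp_rot: [-2.221, -2.221, 0.0]
ft_force: [-0.4, -0.4, -0.6]
opening: -0.0
```

Emit:
apply_moves([
  [0,0,0.0027,0],
  [0,0,0,0],
])

```text
time_s: 8.68
tool_pos: [0.4756, -0.3075, 0.0305]
tcp_rot: [-2.222, -2.221, 0.0]
ft_force: [-0.2, -0.1, -0.3]
opening: -0.0
```

Emit:
apply_moves([
  [0,0,0.0027,0],
  [0,0,0,0],
])

```text
time_s: 8.93
tool_pos: [0.4756, -0.3075, 0.0285]
tcp_rot: [-2.222, -2.221, 0.0]
ft_force: [0.9, -0.6, -0.7]
opening: -0.0
```

Emit:
apply_moves([
  [0,0,0.002,0],
  [0,0,0,0],
])

```text
time_s: 9.18
tool_pos: [0.476, -0.3077, 0.0279]
tcp_rot: [2.221, 2.221, 0.0]
ft_force: [-1.3, 1.3, 6.6]
opening: -0.0002
```

Emit:
apply_moves([
  [0,0,0.0014,0],
  [0,0,0,0],
])

```text
time_s: 9.43
tool_pos: [0.4763, -0.3079, 0.0278]
tcp_rot: [2.221, 2.22, -0.0]
ft_force: [-4.6, 3.3, 15.1]
opening: -0.0002
```

Contact came at a reported z of 0.028 with the sign top at 0.064, so the real tips stand ~36 mm above the reported TCP. I'll use that offset. Now I slide the sign.

Emit:
apply_moves([
  [0.01,0,0,0],
  [0.015,0,0,0],
  [0.015,0,0,0],
  [0,0,0,0],
])

```text
time_s: 9.93
tool_pos: [0.4773, -0.2774, 0.0278]
tcp_rot: [2.219, 2.22, 0.002]
ft_force: [-1.7, 3.0, 11.7]
opening: -0.0007
```

```bash
cat > ys.py <<'E'
from h import *
np.set_printoptions(precision=1,suppress=True)
v=snap("top");c=cv2.convexHull(biggest(ymask(v["image"]),(170,150,460,245)));print(rectw(v,c,.064))
v=snap("scene");m=ymask(v["image"]);c=cv2.convexHull(biggest(m,(205,150,330,225)));print(rectw(v,c,.064))
E
python3 ys.py
```

```text
(array([ 480.3, -207.1]), (108.8894271850586, 61.20705795288086), 88.24346160888672, array([[ 448.1, -260.5],
       [ 509.2, -262.4],
       [ 512.6, -153.6],
       [ 451.4, -151.7]], dtype=float32))
(array([ 482. , -243.8]), (60.64134979248047, 180.45269775390625), 0.051508016884326935, array([[ 451.6, -153.6],
       [ 451.8, -334. ],
       [ 512.4, -334. ],
       [ 512.3, -153.5]], dtype=float32))
```

Emit:
apply_moves([
  [0.015,0,0,0],
  [0.016,0,0,0],
  [0.016,0,0,0],
  [0.016,0,0,0],
  [0.016,0,0,0],
  [0,0,0,0],
  [0,0,0,0],
])

```text
time_s: 10.9
tool_pos: [0.4774, -0.2179, 0.0278]
tcp_rot: [2.219, 2.22, 0.003]
ft_force: [-1.0, 4.0, 13.1]
opening: -0.0
```

```bash
python3 ys.py
```

```text
(array([ 479.9, -145.1]), (61.235862731933594, 103.70267486572266), 1.114591360092163, array([[ 448.3,  -93.9],
       [ 450.3, -197.6],
       [ 511.6, -196.4],
       [ 509.5,  -92.7]], dtype=float32))
(array([ 481.6, -183.1]), (178.59600830078125, 60.685752868652344), 88.52428436279297, array([[ 449. , -271.6],
       [ 509.7, -273.2],
       [ 514.3,  -94.6],
       [ 453.6,  -93.1]], dtype=float32))
```

Emit:
apply_moves([
  [0,0,-0.05,0],
  [0,0,-0.07,0],
  [0.048,0.0028,0,0],
  [0.048,0,0,0],
  [0,0,0,0],
  [0,0,0,0],
])

```text
time_s: 11.75
tool_pos: [0.4778, -0.147, 0.1161]
tcp_rot: [2.222, 2.221, -0.001]
ft_force: [0.5, 0.4, -0.6]
opening: -0.0001
```

Emit:
apply_moves([
  [0,0,0,0],
  [0,0,0,0],
  [0,0,0,0],
  [0,0,0,0],
], jaw=1)

```text
time_s: 12.25
tool_pos: [0.4778, -0.1465, 0.1161]
tcp_rot: [2.222, 2.221, 0.0]
ft_force: [0.4, 0.2, 0.5]
opening: 0.0725
```

```bash
python3 ys.py
python3 - <<'E'
from h import *
v=snap("wrist");cv2.imwrite("pics/w7.png",v["image"]);s=ctrl.sense();print(s["tool_pos"],s["opening"])
print(proj(v,[[.48,-.166,.06],[.48,-.183,.064],[.45,-.094,.064]]))
E
```

```text
(array([ 478.9, -103.9]), (18.286903381347656, 58.18749237060547), 87.92420959472656, array([[ 449.5, -112. ],
       [ 507.6, -114.1],
       [ 508.3,  -95.8],
       [ 450.2,  -93.7]], dtype=float32))
(array([ 483.6, -184.3]), (59.968570709228516, 179.7897491455078), 0.20273767411708832, array([[ 453.3,  -94.5],
       [ 454. , -274.3],
       [ 513.9, -274.1],
       [ 513.3,  -94.3]], dtype=float32))
[ 0.47781845 -0.14634096  0.11610575] 0.08519476511057819
[[319.81814458 225.83817453]
 [319.81487973 246.60639075]
 [279.82502136 138.21649588]]
```

View pics/w7.png

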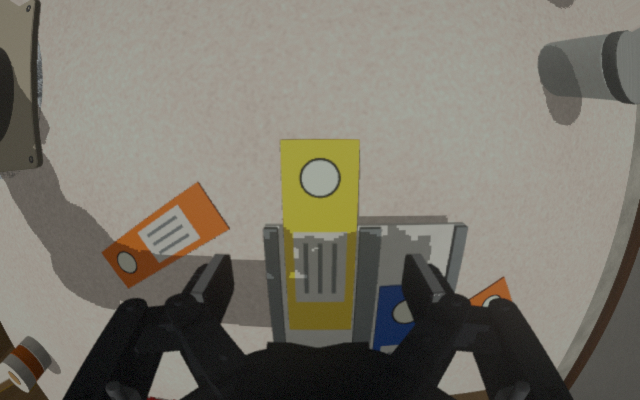

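Emit:
apply_moves([
  [0,0.0023,0.05,0],
  [0,0,0.05,0],
  [0,0,0.0467,0],
  [0,0,0,0],
  [0,0,0,0],
])

```text
time_s: 13.02
tool_pos: [0.4804, -0.1465, 0.0074]
tcp_rot: [2.221, 2.22, 0.001]
ft_force: [-0.2, 0.1, 0.8]
opening: 0.0853
```

Run:
```python
from h import *
w=snap("scene");cv2.imwrite("pics/s8.png",cv2.resize(w["image"][120:240,210:370],None,fx=5,fy=5,interpolation=cv2.INTER_CUBIC))
v=snap("wrist");cv2.imwrite("pics/w8.png",v["image"])
```

```text
(no output)
```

View pics/s8.png

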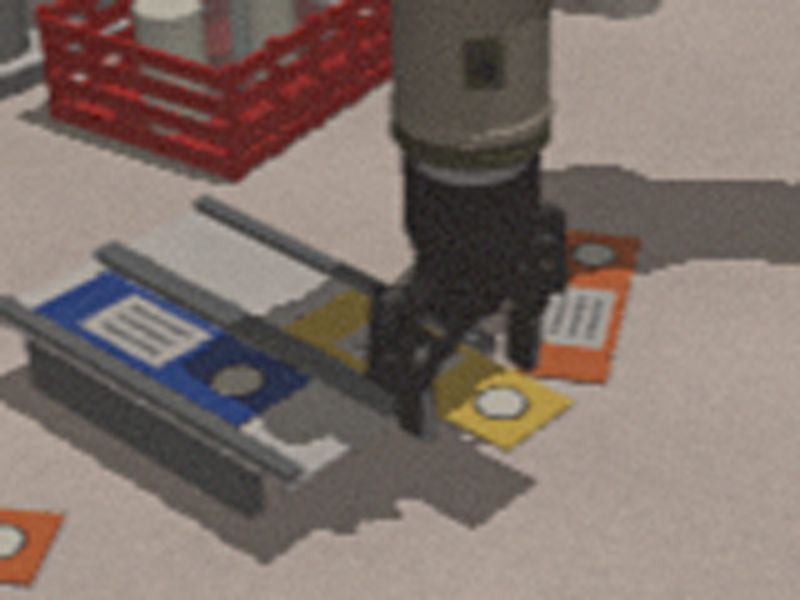

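View pics/w8.png

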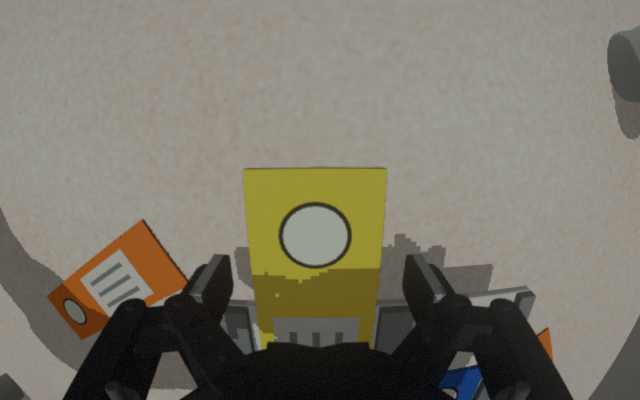

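Emit:
apply_moves([
  [0,0,0.005,0],
  [0,0,0,0],
])

```text
time_s: 13.38
tool_pos: [0.4796, -0.1465, 0.0025]
tcp_rot: [2.221, 2.221, -0.0]
ft_force: [1.0, -1.1, -0.4]
opening: 0.0852
```

Emit:
apply_moves([
  [0,0,0,0],
  [0,0,0,0],
  [0,0,0,0],
  [0,0,0,0],
  [0,0,0,0],
], jaw=0)

```text
time_s: 14.0
tool_pos: [0.4797, -0.1464, 0.0026]
tcp_rot: [2.221, 2.221, 0.0]
ft_force: [-2.1, 0.6, 5.3]
opening: 0.0583
```

Run:
```python
from h import *
w=snap("scene");cv2.imwrite("pics/s9.png",cv2.resize(w["image"][120:240,210:370],None,fx=5,fy=5,interpolation=cv2.INTER_CUBIC))
```

```text
(no output)
```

View pics/s9.png

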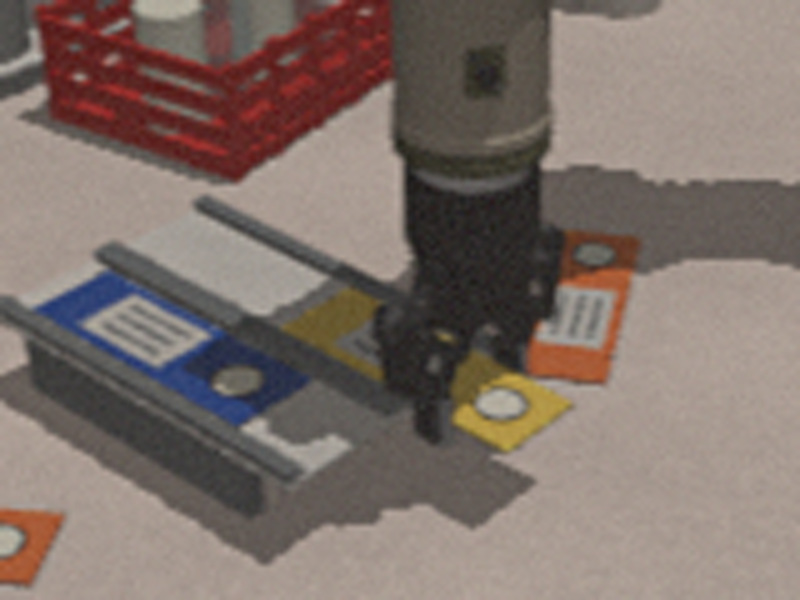

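Gripped at 58 mm. I lift and move towards the press.

Emit:
apply_moves([
  [0,0,-0.03,0],
  [0,0,-0.05,0],
  [0,0,-0.06,0],
  [0.045,0.01,0,0.0417],
  [0.055,0,0,0],
  [0.055,0,0,0],
  [0.055,0,0,0],
  [0,0,0,0],
  [0,0,0,0],
  [0,0,0,0],
])

```text
time_s: 15.3
tool_pos: [0.5031, 0.0088, 0.1071]
tcp_rot: [2.364, 2.069, -0.001]
ft_force: [-0.3, 0.7, -0.3]
opening: 0.0583
```

Run:
```python
from h import *
np.set_printoptions(precision=4,suppress=True)
s=ctrl.sense();print(s["tool_pos"],s["tcp_rot"],s["opening"])
v=snap("wrist");cv2.imwrite("pics/w10.png",v["image"])
w=snap("scene");cv2.imwrite("pics/s10.png",w["image"])
```

```text
[0.5031 0.0088 0.1071] [ 2.3641  2.0688 -0.0008] 0.058288908630164935
```

View pics/w10.png

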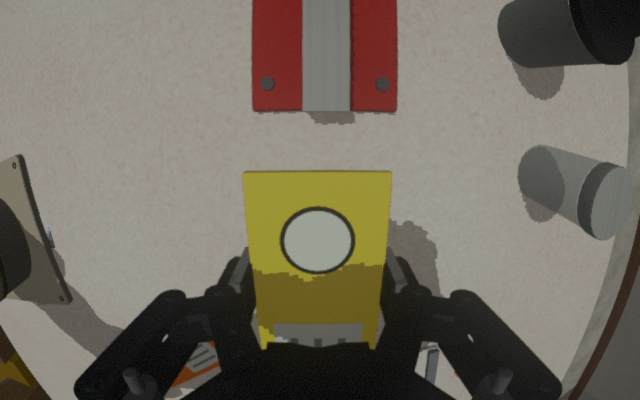

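View pics/s10.png

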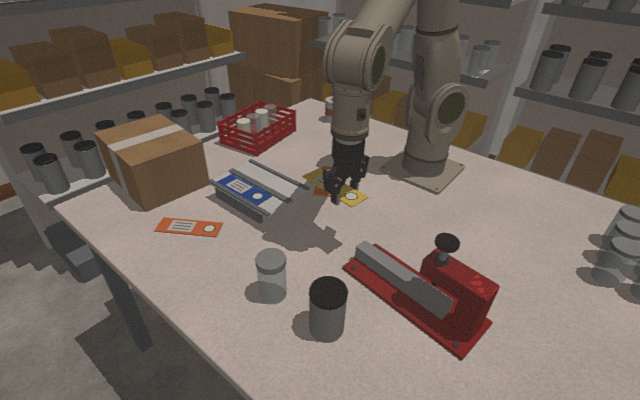

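Run:
```python
from h import *
np.set_printoptions(precision=1,suppress=True)
v=snap("wrist");im=v["image"];g=cv2.cvtColor(im,cv2.COLOR_BGR2GRAY).astype(float)
h=cv2.cvtColor(im,cv2.COLOR_BGR2HSV);m=cv2.inRange(h,(0,150,50),(8,255,255))|cv2.inRange(h,(172,150,50),(180,255,255))
for r in (5,30,55,75,95):
    xs=np.where(m[r,:450])[0];gap=np.where(np.diff(xs)>20)[0]
    i=gap[0];a,b=xs[i]+.5,xs[i+1]-.5;o1,o2=xs[0]-.5,xs[-1]+.5
    B=plane(v,[[a,r],[b,r]],.05)*1000;F=plane(v,[[o1,r],[o2,r]],.012)*1000
    print(r,a,b,o1,o2,"bed",B[:,:2].ravel(),np.linalg.norm(B[0]-B[1]),"mid",B.mean(0)[:2],"foot",F.mean(0)[:2],np.linalg.norm(F[0]-F[1]))
# bed near end row
col=g[90:130,327];print(col)
print("end", plane(v,[[303,111],[351,111]],.05)*1000)
c=biggest(ymask(im));z=.107+.0615
xs=[]
for r in (180,200,220,240,255):
    q=np.where(ymask(im)[r])[0];P=plane(v,[[q.min()-.5,r],[q.max()+.5,r]],z)*1000;print(r,P[:,:2].ravel(),P.mean(0)[:2],np.linalg.norm(P[0]-P[1]))
ys=[np.where(ymask(im)[:,x])[0].min()-.5 for x in (260,320,380)];print(ys,plane(v,np.c_[(260,320,380),ys],z)*1000)
k=cv2.inRange(h,(0,0,120),(180,60,255));cc=biggest(k,(270,195,370,280));M=cv2.moments(cc);print("field",cv2.contourArea(cc),M["m10"]/M["m00"],M["m01"]/M["m00"],plane(v,[M["m10"]/M["m00"],M["m01"]/M["m00"]],z)*1000)
```

```text
5 301.5 350.5 252.5 395.5 bed [512.4 165.2 549.  160.8] 36.89109962148998 mid [530.7 163. ] foot [532.3 178.5] 126.95590025426054
30 301.5 350.5 252.5 395.5 bed [509.7 144.8 546.1 140.2] 36.62768331410768 mid [527.9 142.5] foot [529.  154.2] 126.0102285864899
55 301.5 351.5 252.5 395.5 bed [507.1 125.1 544.1 120.4] 37.287037405433324 mid [525.6 122.8] foot [525.9 131. ] 125.66523696702808
75 301.5 352.5 252.5 395.5 bed [505.  109.7 542.8 105. ] 38.08427351046361 mid [523.9 107.3] foot [523.4 112.8] 125.80123460051072
95 301.5 351.5 252.5 395.5 bed [503.   94.5 540.1  89.8] 37.47905898595291 mid [521.5  92.2] foot [521.1  94.9] 126.29639351017487
[122. 123. 123. 124. 122. 122. 124. 122. 123. 124. 124. 123. 124. 122.
 123. 124. 123. 123. 122. 124. 124. 105.  99.  96.  95.  97.  93.  96.
  98.  98.  99. 100.  99. 101. 118. 144. 146. 148. 147. 146.]
end [[502.4  82.3  50. ]
 [538.3  77.7  50. ]]
180 [480.4  60.9 539.2  53. ] [509.8  57. ] 59.26499204461502
200 [479.6  52.6 537.8  44.8] [508.7  48.7] 58.73864889450163
220 [478.2  44.  536.9  36.1] [507.5  40.1] 59.22246235396384
240 [477.1  34.9 535.6  27.1] [506.3  31. ] 59.02711499919883
255 [475.9  27.8 534.8  19.9] [505.3  23.9] 59.44306571477139
[np.float64(171.5), np.float64(170.5), np.float64(170.5)] [[488.1  63.3 168.5]
 [511.5  60.4 168.5]
 [534.8  57.4 168.5]]
field 3021.5 317.08731866070934 240.36593303546803 [[506.4  31.2 168.5]]
```

The bed near-end middle from the three views is (517–521, 78–80), with the axis 7.5° off world y. That puts the bed centre at ≈(537,209) and the stamp at ≈(548,293). The held sign is parallel to the bed. I move over and lower.

Emit:
apply_moves([
  [0.0486,0.0084,0,0],
  [0.0486,0,0,0],
  [0.0486,0,0,0],
  [0.0486,0,0,0],
  [0,0,0.04,0],
  [0,0,0.05,0],
  [0,0,0.04,0],
  [0,0,0,0],
  [0,0,0,0],
])

```text
time_s: 16.58
tool_pos: [0.5293, 0.154, 0.0111]
tcp_rot: [2.362, 2.07, 0.002]
ft_force: [0.1, -0.6, -0.1]
opening: 0.058
```

Run:
```python
from h import *
s=ctrl.sense();print(s["tool_pos"],s["tcp_rot"])
v=snap("wrist");cv2.imwrite("pics/w11.png",v["image"])
w=snap("scene");cv2.imwrite("pics/s11.png",cv2.resize(w["image"][180:360,320:520],None,fx=4,fy=3.3,interpolation=cv2.INTER_CUBIC))
```

```text
[0.52934199 0.15395907 0.01105373] [2.36215977e+00 2.07028603e+00 1.94290110e-03]
```

View pics/w11.png

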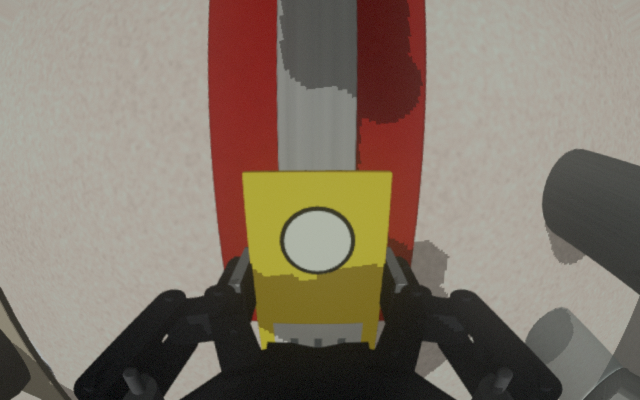

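View pics/s11.png

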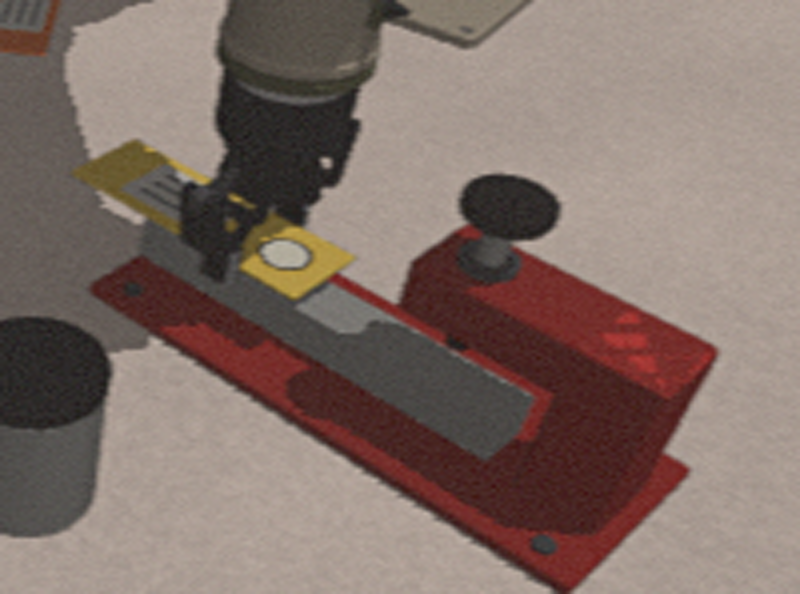

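It is aligned: in the wrist view the sign mid is column 317 and the bed mid 317.5, parallel. I lower onto the bed.

Emit:
apply_moves([
  [0,0,0.012,0],
  [0,0,0.009,0],
  [0,0,0,0],
  [0,0,0,0],
])

```text
time_s: 17.18
tool_pos: [0.5284, 0.1539, -0.006]
tcp_rot: [-2.362, -2.071, 0.0]
ft_force: [-0.1, -0.7, -0.3]
opening: 0.0581
```

Emit:
apply_moves([
  [0,0,0.002,0],
  [0,0,0,0],
])

```text
time_s: 17.42
tool_pos: [0.5287, 0.1539, -0.007]
tcp_rot: [2.362, 2.071, 0.0]
ft_force: [-1.6, -0.5, 3.9]
opening: 0.0581
```

Emit:
apply_moves([
  [0,0,0.0014,0],
  [0,0,0,0],
])

```text
time_s: 17.68
tool_pos: [0.5294, 0.1541, -0.0071]
tcp_rot: [2.362, 2.07, 0.002]
ft_force: [-4.2, -1.7, 13.4]
opening: 0.0578
```

Emit:
apply_moves([
  [0,0,-0.0016,0],
  [0,0,0,0],
])

```text
time_s: 17.92
tool_pos: [0.5288, 0.1539, -0.007]
tcp_rot: [2.362, 2.071, 0.001]
ft_force: [-0.4, -0.2, 5.4]
opening: 0.0581
```

Emit:
apply_moves([
  [0,0,0,0],
  [0,0,0,0],
  [0,0,0,0],
  [0,0,0,0],
  [0,0,0,0],
  [0,0,0,0],
], jaw=1)

```text
time_s: 18.68
tool_pos: [0.5286, 0.1538, -0.0073]
tcp_rot: [2.362, 2.071, -0.0]
ft_force: [-0.2, 0.2, 0.1]
opening: 0.0855
```

Emit:
apply_moves([
  [0,0,-0.03,0],
  [0,0,-0.06,0],
  [0,0,-0.06,0],
  [0,0,0,0],
  [0,0,0,0],
])

```text
time_s: 19.3
tool_pos: [0.5283, 0.1535, 0.1047]
tcp_rot: [2.362, 2.071, -0.001]
ft_force: [0.3, 0.4, 0.0]
opening: 0.0852
```

Run:
```python
from h import *
np.set_printoptions(precision=1,suppress=True)
v=snap("wrist");cv2.imwrite("pics/w12.png",v["image"]);print(ctrl.sense()["tool_pos"]*1000)
m=ymask(v["image"])
for r in range(150,300,15):
    q=np.where(m[r])[0]
    if len(q): P=plane(v,[[q.min()-.5,r],[q.max()+.5,r]],.054)*1000;print(r,q.min(),q.max(),P.mean(0)[:2],np.linalg.norm(P[0]-P[1]))
```

```text
[527.9 153.4 104.2]
150 278 357 [534.4 196.7] 59.94218871951743
165 279 357 [533.3 185.3] 59.81774915705832
180 279 356 [531.4 173.7] 59.783453193994944
195 280 356 [530.2 161.7] 59.84235038940207
210 280 355 [528.1 149.5] 59.99833703596517
225 282 355 [527.3 136.7] 59.446031004269386
240 282 354 [525.1 123.6] 59.798099569574646
255 283 353 [523.3 109.8] 59.42200808689714
270 285 352 [521.8  95.2] 58.268614252052984
285 285 351 [519.3  79.9] 58.93655543139797
```

View pics/w12.png

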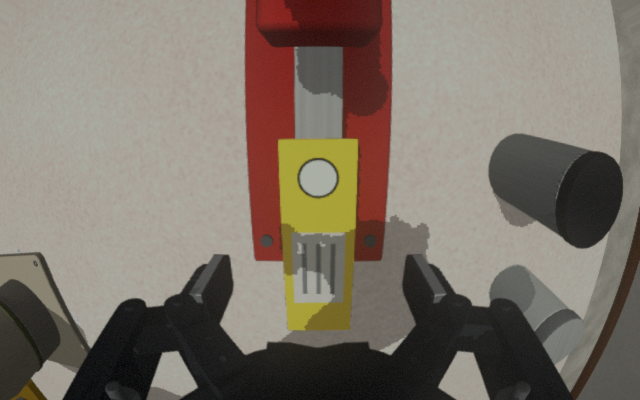

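Run:
```python
from h import *
np.set_printoptions(precision=1,suppress=True)
v=snap("wrist");im=v["image"];u=np.array([.131,.9914]);e=np.array([.9914,-.131]);S=np.array([548.5,293.2])
h=cv2.cvtColor(im,cv2.COLOR_BGR2HSV)
k=cv2.inRange(h,(0,0,120),(180,60,255));cc=biggest(k,(290,150,345,205));(x,y),ax,a=cv2.fitEllipse(cc)
def rel(n,P): P=P[0,:2]*1000; print(n,P,"along/lat to stamp",(P-S)@u,(P-S)@e)
rel("field",plane(v,[x,y],.054)); print(x,y,ax)
rel("field end",plane(v,[318,139.5],.054)); rel("plain end",plane(v,[318,329.5],.054))
rel("head bottom edge",plane(v,[320,46.5],.107))
print(im[20:60:2,320].tolist())
cv2.imwrite("pics/w13.png",cv2.resize(im[0:130,220:420],None,fx=4,fy=4,interpolation=cv2.INTER_CUBIC))
```

```text
field [531.8 175.4] along/lat to stamp -118.93038623690063 -1.1704332064992244
318.2950134277344 177.59739685058594 (35.19019317626953, 36.02470779418945)
field end [535.4 204.3] along/lat to stamp -89.87300842229995 -1.382635293519726
plain end [512.1  28.4] along/lat to stamp -267.2510881966037 -1.3997734747155282
head bottom edge [544.3 262.9] along/lat to stamp -30.588602714785335 -0.23154308247792124
[[19, 17, 79], [17, 19, 75], [12, 19, 70], [13, 19, 66], [14, 16, 59], [20, 20, 56], [18, 19, 55], [16, 20, 54], [14, 15, 51], [8, 8, 49], [18, 22, 55], [22, 22, 55], [16, 21, 53], [61, 64, 73], [82, 84, 85], [80, 85, 85], [78, 82, 81], [82, 86, 85], [80, 83, 84], [78, 82, 83]]
```

View pics/w13.png

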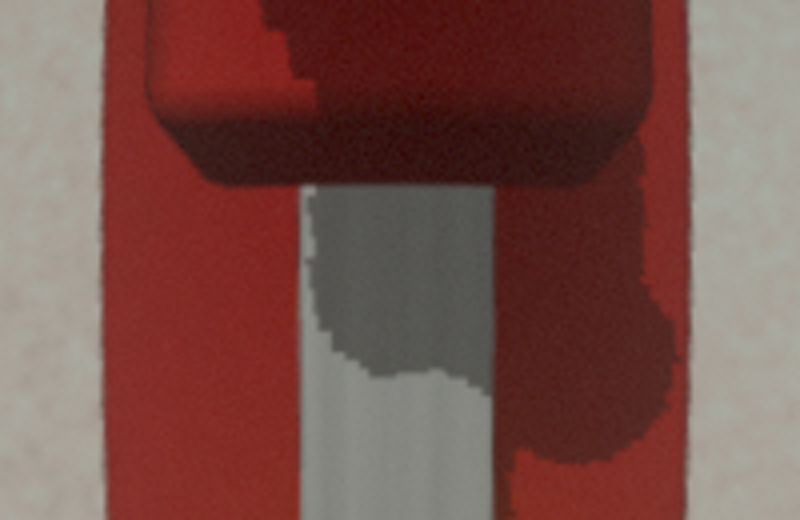

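The sign lies straight on the bed: field at wrist (318,178), 119 mm short of the stamp axis and 1.2 mm off laterally. The head's front edge checks at -30.6 mm against -30 given. I grip the plain half and slide in two stages.

Emit:
apply_moves([
  [-0.05,0.0013,0,0],
  [-0.0483,0,0,0],
  [0,0,0,0],
  [0,0,0.05,0],
  [0,0,0.05,0],
  [0,0,0.049,0],
  [0,0,0,0],
  [0,0,0,0],
])

```text
time_s: 20.4
tool_pos: [0.5204, 0.0815, -0.0056]
tcp_rot: [-2.361, -2.072, -0.001]
ft_force: [1.2, -0.3, 0.3]
opening: 0.0855
```

Emit:
apply_moves([
  [0,0,0,0],
  [0,0,0,0],
  [0,0,0,0],
  [0,0,0,0],
  [0,0,0,0],
], jaw=0)

```text
time_s: 21.02
tool_pos: [0.521, 0.0808, -0.0048]
tcp_rot: [2.361, 2.07, 0.003]
ft_force: [-2.4, 0.1, 8.9]
opening: 0.0584
```

Run:
```python
from h import *
v=snap("wrist");cv2.imwrite("pics/w14.png",v["image"])
w=snap("scene");cv2.imwrite("pics/s14.png",cv2.resize(w["image"][180:360,320:520],None,fx=4,fy=3.3,interpolation=cv2.INTER_CUBIC))
```

```text
(no output)
```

View pics/s14.png

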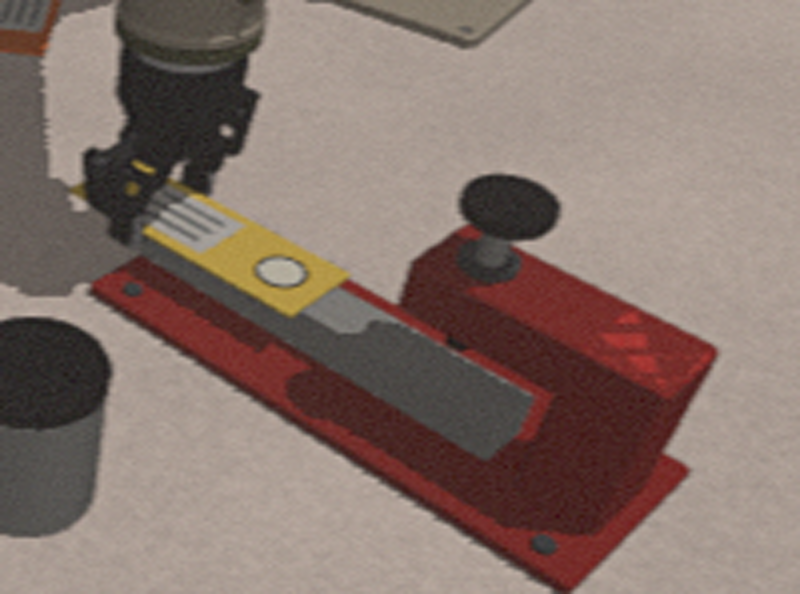

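Emit:
apply_moves([
  [0,0,-0.0012,0],
  [0.009,0,0,0],
  [0.014,0,0,0],
  [0.014,0,0,0],
  [0.014,0,0,0],
  [0.014,0,0,0],
  [0.014,0,0,0],
  [0.014,0,0,0],
  [0,0,0,0],
  [0,0,0,0],
])

```text
time_s: 22.38
tool_pos: [0.5297, 0.1509, -0.0047]
tcp_rot: [2.361, 2.072, 0.003]
ft_force: [-0.3, 1.4, 5.5]
opening: 0.0577
```

Run:
```python
from h import *
np.set_printoptions(precision=1,suppress=True)
v=snap("wrist");im=v["image"];cv2.imwrite("pics/w15.png",im)
w=snap("scene");cv2.imwrite("pics/s15.png",cv2.resize(w["image"][180:360,320:520],None,fx=4,fy=3.3,interpolation=cv2.INTER_CUBIC))
```

```text
(no output)
```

View pics/w15.png

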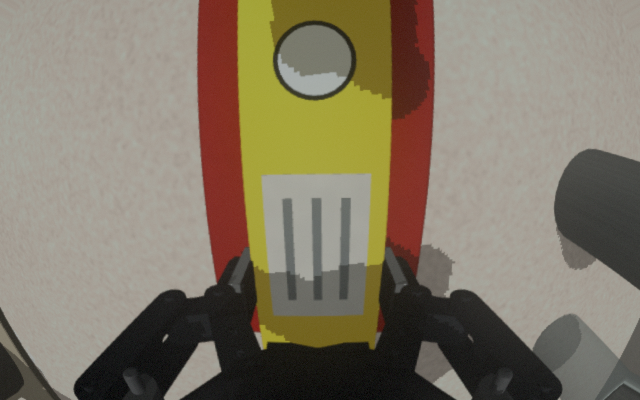

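View pics/s15.png

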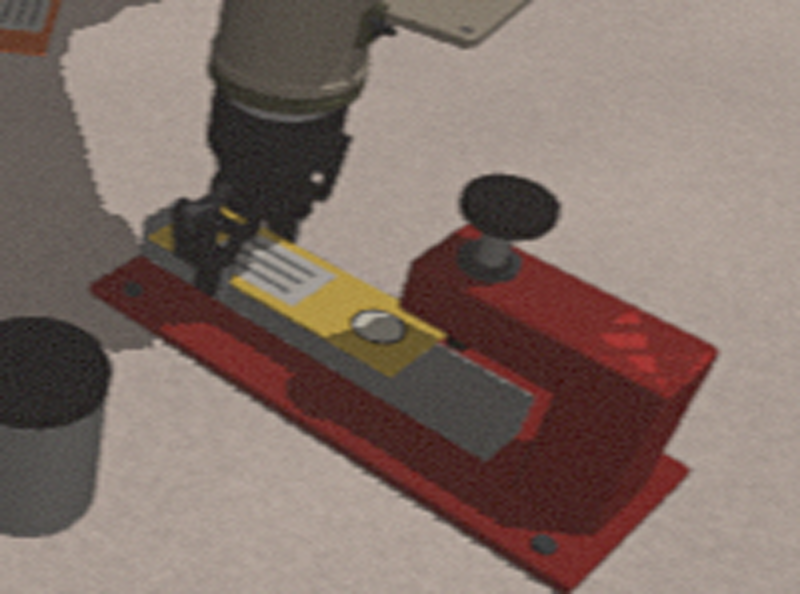

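Emit:
apply_moves([
  [0,0,0,0],
  [0,0,0,0],
  [0,0,0,0],
  [0,0,0,0],
  [0,0,0,0],
  [0,0,0,0],
], jaw=1)

```text
time_s: 23.22
tool_pos: [0.529, 0.1497, -0.0056]
tcp_rot: [2.362, 2.071, -0.0]
ft_force: [-0.1, -0.3, 0.8]
opening: 0.0856
```

Emit:
apply_moves([
  [0,0,-0.04,0],
  [0,0,-0.06,0],
  [-0.049,0,-0.05,0],
  [0,0,0,0],
  [0,0,0,0],
  [0,0,0,0],
])

```text
time_s: 23.98
tool_pos: [0.5234, 0.1141, 0.1058]
tcp_rot: [-2.36, -2.072, 0.002]
ft_force: [-0.9, -0.1, 0.4]
opening: 0.0852
```

```bash
cat > fm.py <<'E'
from h import *
import sys
np.set_printoptions(precision=1,suppress=True)
v=snap("wrist");im=v["image"];cv2.imwrite(f"pics/{sys.argv[1]}.png",im)
u=np.array([.131,.9914]);e=np.array([.9914,-.131]);S=np.array([548.5,293.2])
t=ctrl.sense()["tool_pos"]*1000;print("tool",t,(t[:2]-S)@u,(t[:2]-S)@e)
m=ymask(im);c=biggest(m);ys=c[:,0,1];c=c[(ys>2)];H=cv2.convexHull(c)
P=plane(v,H.reshape(-1,2),.054)[:,:2]*1000-S;Q=np.c_[P@u,P@e];print("sign along",Q[:,0].min(),Q[:,0].max(),"lat",Q[:,1].min(),Q[:,1].max())
x,y,w,h=cv2.boundingRect(c);print(x,y,w,h)
for r in range(y+8,y+h-8,12):
    q=np.where(m[r])[0];p=(plane(v,[[q.min()-.5,r],[q.max()+.5,r]],.054)*1000).mean(0)[:2]-S;print(r,p@u,p@e)
# field: white blob fully enclosed in yellow
hs=cv2.cvtColor(im,cv2.COLOR_BGR2HSV);k=cv2.inRange(hs,(0,0,75),(180,90,255))
cs,_=cv2.findContours(k,cv2.RETR_EXTERNAL,cv2.CHAIN_APPROX_NONE)
for q in cs:
    a=cv2.contourArea(q)
    if a>300 and len(q)>20:
        (cx,cy),ax,_=cv2.fitEllipse(q)
        if max(ax)/min(ax)<1.3 and x<cx<x+w and y<cy<y+h:
            p=plane(v,[cx,cy],.054)[0,:2]*1000-S;print("field?",cx,cy,ax,p@u,p@e)
E
python3 fm.py w16
```

```text
tool [523.5 114.1 105.9] -180.84455106786086 -1.343500633780304
sign along -198.05123169783698 -24.224761824440172 lat -31.124920782921034 30.849085203845934
277 3 83 223
11 -30.85755264368233 -1.5886175966847447
23 -40.60563192018877 -0.8397422628700231
35 -50.13245776460322 -1.20529888379826
47 -59.50855818697933 -1.1997852110288945
59 -68.74664642776727 -0.45538604693160106
71 -77.8782922157788 -0.4494777124900707
83 -86.93199428692519 -0.44282524336368334
95 -95.93585853716667 -0.43541403656162014
107 -104.92657671856774 -0.054773263253219864
119 -113.91179488971554 -0.044017960283865086
131 -122.92919673488736 -0.03203470884203548
143 -132.01847418502533 -0.01927621512380041
155 -141.17624192758453 0.37740415595476257
167 -150.4654090627468 0.3959796426556619
179 -159.89377008020753 0.4172967202446611
191 -169.50412715990066 0.8332094643435145
203 -179.3296381853279 0.8635901813512598
215 -189.40676976841186 0.8956630092786076
field? 317.5286865234375 32.94670104980469 (35.818870544433594, 38.303802490234375) -49.239546504045414 -1.1768999833812945
```

View pics/w16.png

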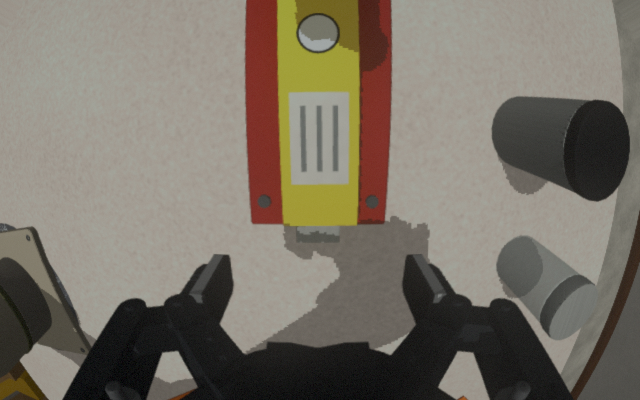

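Field is now 49.2 mm short, 1.2 mm lateral. I regrip nearer the plain end.

Emit:
apply_moves([
  [0,0.0027,0.05,0],
  [0,0,0.05,0],
  [0,0,0.048,0],
  [0,0,0,0],
  [0,0,0,0],
])

```text
time_s: 24.65
tool_pos: [0.5267, 0.1138, -0.0032]
tcp_rot: [2.361, 2.072, 0.001]
ft_force: [0.4, 0.0, 0.6]
opening: 0.0858
```

Emit:
apply_moves([
  [0,0,0,0],
  [0,0,0,0],
  [0,0,0,0],
  [0,0,0,0],
  [0,0,0,0],
  [0,0,-0.0012,0],
  [0,0,0,0],
], jaw=0)

```text
time_s: 25.52
tool_pos: [0.5268, 0.1131, -0.0024]
tcp_rot: [2.362, 2.07, 0.001]
ft_force: [-1.1, -0.9, 6.7]
opening: 0.0577
```

```bash
python3 fm.py w17
```

```text
tool [526.8 113.1  -2.4] -181.4306490394251 2.049520928864322
sign along -198.7058848337077 -60.62500250552471 lat -29.98530792234172 32.562577378338354
236 3 153 306
11 -64.49873974762465 -0.3878213452624267
23 -69.73524058742233 -0.17808975860201956
35 -74.86150352600708 0.027547508147303983
47 -79.91137369132238 0.027085308059105837
59 -84.90150440678259 0.2299119922292243
71 -89.81429770904435 0.22430629264609314
83 -94.68365270598076 0.21634156444131228
95 -99.52499196410703 0.2060115605628814
107 -104.36418585128331 0.4006036810290251
119 -109.19477574393866 0.7997850551428145
131 -114.05534539751831 0.7881032988788133
143 -118.9375140033505 0.9822779797537764
155 -123.8594300327162 0.966223215656981
167 -128.85223448721817 0.9504252820416358
179 -133.91870861428424 1.1459618727564993
191 -139.0817952921266 1.1285544184585237
203 -144.35793620593697 1.5468634323185233
215 -149.76865932021684 1.75234096366607
227 -155.33458879364653 1.7384182249502829
239 -161.08118845365897 1.7233460938746017
251 -167.0365375337576 2.1707104070756422
263 -173.2082720955164 2.397079951297464
275 -179.67188509863664 2.3917314982336757
287 -186.4383697740922 2.141032830150817
299 -193.58733171265655 2.380362082155653
```

View pics/w17.png

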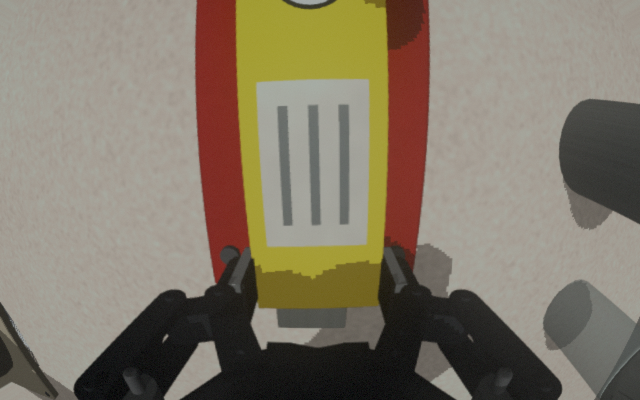

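Emit:
apply_moves([
  [0.008,0.001,0,0],
  [0.011,0,0,0],
  [0.011,0,0,0],
  [0.011,0,0,0],
  [0.011,0,0,0],
  [0.0097,0,0,0],
  [0.004,0,0,0],
  [0,0,0,0],
  [0,0,0,0],
  [0,0,0,0],
])

```text
time_s: 26.82
tool_pos: [0.5343, 0.1622, -0.0024]
tcp_rot: [2.362, 2.071, 0.003]
ft_force: [0.3, 0.4, 5.4]
opening: 0.0579
```

```bash
python3 fm.py w18 | sed -n '1,4p;15,40p'
```

```text
tool [534.3 162.2  -2.4] -131.78508574910967 3.0440880567615927
sign along -149.12653343865261 -10.953427537594912 lat -29.08174026778759 33.52980197855757
236 3 153 306
11 -14.82007431717075 0.5423723129395651
143 -69.30072603277476 1.9266739428288513
155 -74.22485446004893 1.9118367830647827
167 -79.21962734229913 1.8971933668062437
179 -84.28778806434808 2.0940527374268947
191 -89.45162002160549 2.2935925067778977
203 -94.72961441468354 2.4975721613694355
215 -100.13930403122622 2.48324494143831
227 -105.70773854919031 2.6918196651109083
239 -111.45458453810963 2.6780967870842156
251 -117.40979702871462 3.127000801028608
263 -123.58099149096618 3.3547352499641963
275 -130.04358767809057 3.3509024232525113
287 -136.80849585767473 3.1017033544305783
299 -143.95527036088757 3.342818934000318
```

View pics/w18.png

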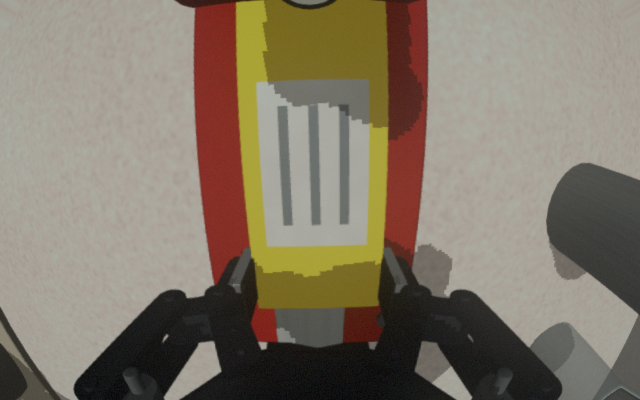

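Plain end is at -149 mm (target -150). I release, rise and check from the scene camera.

Emit:
apply_moves([
  [0,0,0,0],
  [0,0,0,0],
  [0,0,0,0],
  [0,0,0,0],
  [0,0,0,0],
  [0,0,0,0],
], jaw=1)

```text
time_s: 27.62
tool_pos: [0.5334, 0.1618, -0.0032]
tcp_rot: [2.362, 2.071, 0.0]
ft_force: [0.3, -0.4, 0.4]
opening: 0.0856
```

Emit:
apply_moves([
  [0,0,-0.04,0],
  [0,0,-0.06,0],
  [0,0,-0.08,0],
  [0,0,-0.08,0],
  [0,0,0,0],
  [0,0,0,0],
  [0,0,0,0],
])

```text
time_s: 28.5
tool_pos: [0.5326, 0.1614, 0.1902]
tcp_rot: [-2.361, -2.07, 0.004]
ft_force: [0.5, -0.4, -0.6]
opening: 0.0855
```

```bash
python3 fm.py w19
python3 - <<'E'
from h import *
w=snap("scene");cv2.imwrite("pics/s19.png",cv2.resize(w["image"][220:350,380:510],None,fx=5,fy=4.5,interpolation=cv2.INTER_CUBIC))
u=np.array([.131,.9914]);S=np.array([.5485,.2932])
def p(a,l,z): q=S+u*a/1000+np.array([.9914,-.131])*l/1000; return [*q,z]
print((proj(w,[p(0,0,.054),p(0,0,.078),p(30,0,.054),p(30,30,.054),p(-150,30,.054),p(-14,0,.054),p(14,0,.054),p(0,14,.054),p(0,0,.208)])-[380,220])*[5,4.5])
E
```

```text
tool [532.7 161.5 190.3] -132.62912011052427 1.5695978438312497
sign along -149.0460622165136 -24.938709261740065 lat -28.974424122438922 32.81466037362671
287 75 61 120
83 -33.190198486374975 0.5688893535428955
95 -45.45573014531219 0.5576449027244595
107 -57.693163972804825 1.5557564450786048
119 -69.93735221993533 1.5473733017230915
131 -82.23390218080154 2.049592201359668
143 -94.60432715364986 2.0446921667528986
155 -107.1006454395803 2.5580939832513385
167 -119.75220839379695 2.55885144717355
179 -132.60926631242103 3.0880289883028658
[[261.87576365 318.6795911 ]
 [272.98486168 286.26955953]
 [320.68121499 354.97311926]
 [282.50725338 389.08295301]
 [-38.64378639 184.23900934]
 [235.26179423 302.25399064]
 [289.01110526 335.42697187]
 [244.07094517 333.74751189]
 [340.64712163  88.86955694]]
```

View pics/w19.png

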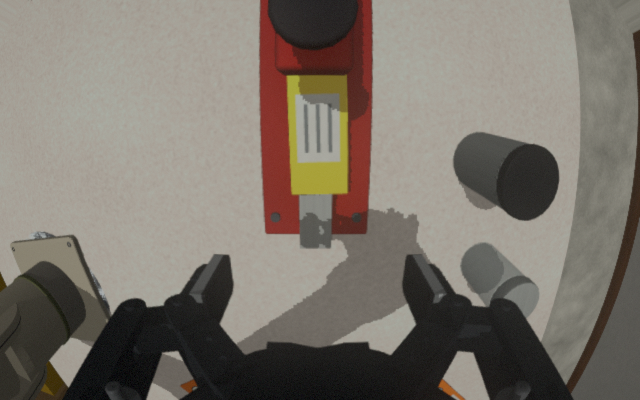

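View pics/s19.png

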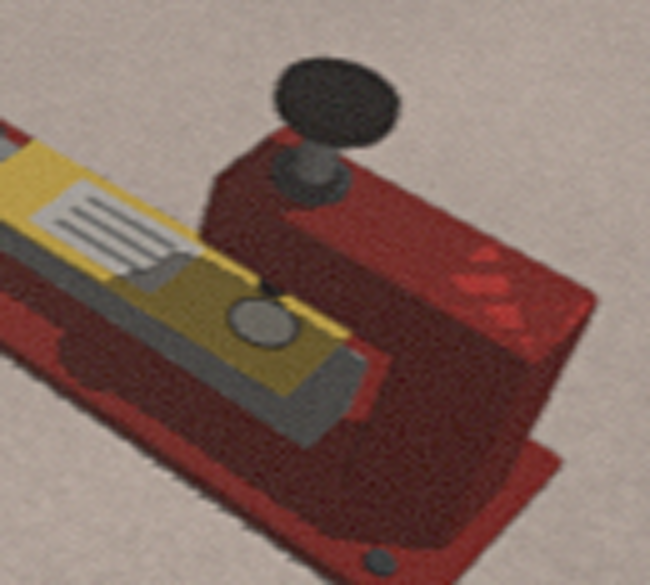

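The scene view shows the field at crop (264,323) right under the black stamp tip at (270,287). The prediction for exact centring is (262,319)/(273,286), i.e. centred within ~2.5 mm. Now I press with closed fingers.

Emit:
apply_moves([
  [0,0,-0.035,0],
  [0,0,0,0],
  [0.044,-0.002,0,0],
  [0.044,0,0,0],
  [0.044,0,0,0],
  [0.0448,0,0,0],
  [0,0,0,0],
  [0,0,0,0],
], jaw=0)

```text
time_s: 29.6
tool_pos: [0.5491, 0.2928, 0.217]
tcp_rot: [-2.362, -2.071, 0.002]
ft_force: [0.6, -0.6, 0.4]
opening: -0.0
```

Run:
```python
from h import *
np.set_printoptions(precision=1,suppress=True)
u=np.array([.131,.9914]);e=np.array([.9914,-.131]);S=np.array([548.5,293.2]);t=ctrl.sense()["tool_pos"]*1000;print(t,(t[:2]-S)@u,(t[:2]-S)@e)
v=snap("wrist");cv2.imwrite("pics/w20.png",v["image"])
w=snap("scene");cv2.imwrite("pics/s20.png",cv2.resize(w["image"][180:340,380:520],None,fx=4,fy=3.6,interpolation=cv2.INTER_CUBIC))
```

```text
[549.1 292.8 217. ] -0.30823945527563557 0.6698862279348474
```

View pics/w20.png

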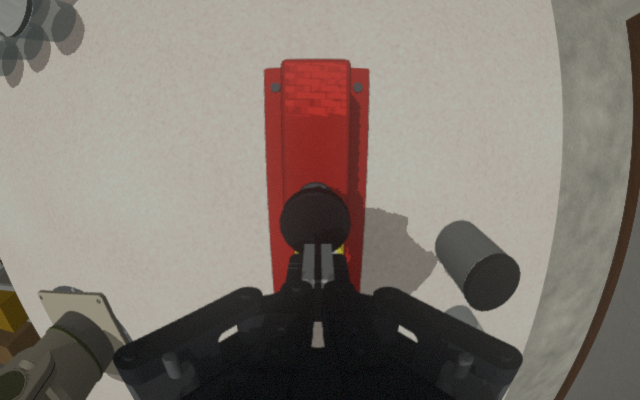

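View pics/s20.png

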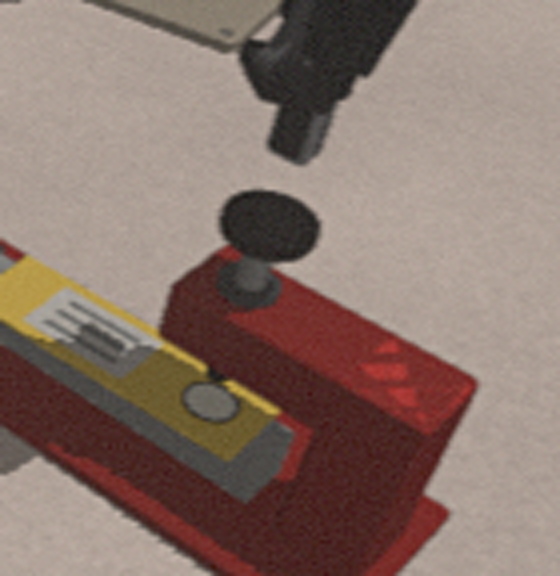

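Run:
```python
from h import *
np.set_printoptions(precision=1,suppress=True)
u=np.array([.131,.9914]);e=np.array([.9914,-.131]);S=np.array([548.5,293.2])
v=snap("wrist");g=cv2.cvtColor(v["image"],cv2.COLOR_BGR2GRAY);print(g[175:260:5,300],g[218,270:365:5])
# knob left/right edges at row 218, lower edge col 290
P=plane(v,[[281,218],[350,218],[316,187],[316,218]],.208)*1000
for p in P: print(p[:2],(p[:2]-S)@u,(p[:2]-S)@e)
```

```text
[66 66 65 34 45 40 42 39 39 38 36 39 38 35 34 34 35] [79 77 46 43 39 38 37 37 34 35 36 32 35 37 34 37 52 52 52]
[526.9 300.3] 4.235372320200261 -22.312260869705216
[571.6 294.3] 4.159699522219048 22.764005262696738
[552.4 318. ] 25.132394028946358 0.644363604996833
[549.6 297.3] 4.249577789351708 0.5689722230337868
```

The knob centre checks to within 1 mm of the assumed stamp axis. I press.

Emit:
apply_moves([
  [0,0,0.03,0],
  [0,0,0.015,0],
  [0,0,0.01,0],
  [0,0,0.005,0],
  [0,0,0,0],
])

```text
time_s: 30.38
tool_pos: [0.5493, 0.2935, 0.1732]
tcp_rot: [2.362, 2.071, 0.0]
ft_force: [0.1, -0.6, 0.9]
opening: 0.0
```

Emit:
apply_moves([
  [0,0,0.006,0],
  [0,0,0.006,0],
  [0,0,0,0],
])

```text
time_s: 30.75
tool_pos: [0.5496, 0.2938, 0.1642]
tcp_rot: [2.362, 2.071, 0.002]
ft_force: [1.1, 1.0, 4.2]
opening: -0.0
```

Emit:
apply_moves([
  [0,0,0.006,0],
  [0,0,0.006,0],
  [0,0,0.004,0],
  [0,0,0,0],
])

```text
time_s: 31.25
tool_pos: [0.5496, 0.2938, 0.1525]
tcp_rot: [2.362, 2.071, 0.002]
ft_force: [-0.3, -0.5, 6.7]
opening: 0.0002
```

Emit:
apply_moves([
  [0,0,0.003,0],
  [0,0,0.002,0],
  [0,0,0,0],
])

```text
time_s: 31.62
tool_pos: [0.5497, 0.2938, 0.1489]
tcp_rot: [2.362, 2.071, 0.002]
ft_force: [0.5, -0.5, 7.5]
opening: 0.0001
```

Emit:
apply_moves([
  [0,0,0.002,0],
  [0,0,0,0],
])

```text
time_s: 31.88
tool_pos: [0.5497, 0.2938, 0.1479]
tcp_rot: [2.362, 2.071, 0.002]
ft_force: [-0.4, -0.9, 10.0]
opening: -0.0002
```

Emit:
apply_moves([
  [0,0,0.002,0],
  [0,0,0,0],
  [0,0,0,0],
])

```text
time_s: 32.25
tool_pos: [0.5498, 0.2939, 0.1477]
tcp_rot: [2.361, 2.07, 0.003]
ft_force: [-4.2, -3.9, 20.2]
opening: 0.0001
```

Bottomed out on the sign: the force jumped to 20 N with no further travel. I rise and back away.

Emit:
apply_moves([
  [0,0,-0.01,0],
  [0,0,-0.02,0],
  [0,0,-0.03,0],
  [0,0,-0.04,0],
  [0,0,-0.03,0],
  [-0.06,0,0,0],
  [-0.07,0,0,0],
  [-0.07,0,0,0],
  [0,0,0,0],
  [0,0,0,0],
  [0,0,0,0],
])

```text
time_s: 33.62
tool_pos: [0.5293, 0.1462, 0.2427]
tcp_rot: [-2.359, -2.073, 0.0]
ft_force: [0.9, 0.1, 0.5]
opening: 0.0002
```

```bash
python3 fm.py w21
python3 - <<'E'
from h import *
s=ctrl.sense();print(s["ft_force"],s["qvel"].round(4))
w=snap("scene");cv2.imwrite("pics/s21.png",cv2.resize(w["image"][220:350,380:510],None,fx=5,fy=4.5,interpolation=cv2.INTER_CUBIC));cv2.imwrite("pics/s21f.png",w["image"])
E
```

```text
tool [529.3 146.1 242.6] -148.31234697102036 0.20965195898911496
sign along -148.3821309803339 -22.20351323970902 lat -29.433503636501765 32.48813804396089
292 64 53 106
72 -31.742764292190138 0.19290544977926583
84 -46.127841274349734 0.7992757638649296
96 -60.42550921075052 0.8227549165239706
108 -74.68894167768737 2.0232313330214486
120 -88.96640857945036 2.0536383196029586
132 -103.30405341007852 2.6799769961893953
144 -117.73336055656489 2.718529079628497
156 -132.30609749594842 2.759972808972816
[ 0.01051631 -0.03220195  0.18565166] [-0.0014  0.0012  0.0027 -0.0006  0.0002 -0.0032  0.001 ]
```

View pics/s21.png

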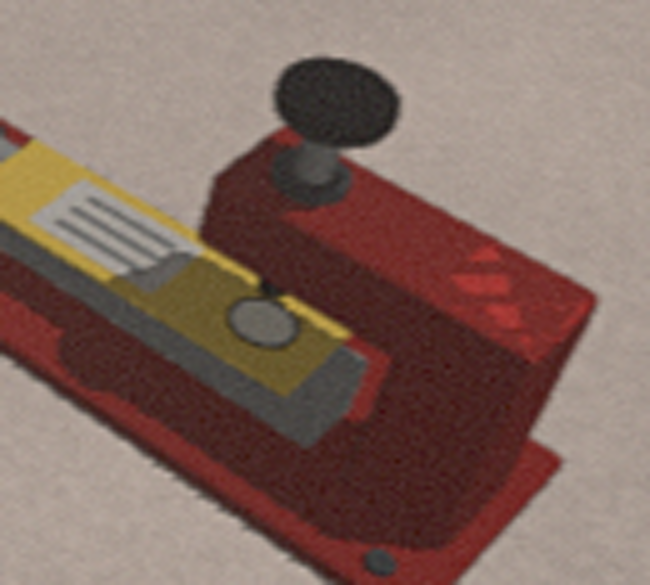

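View pics/s21f.png

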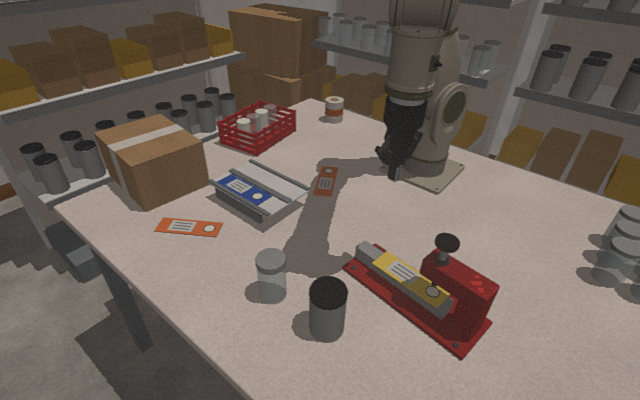

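The knob is up again at crop (336,102) and the field is unmoved at (264,323). The blue sign, shaker and canister are where they were, and the arm is clear and still. I hand in.

```bash
python3 -c "
from station import workorder;print(workorder.job_done())"
```

```text
the job is handed in; nothing more can be done
None
```

The job is handed in at about 34 s of the 67 s allowed; it reports no verdict. I slid the yellow sign about 72 mm past the tray edge and laid it on the bed. I then slid it in by its plain end in two grips and pushed the plunger down until it bottomed, at about 24 mm of travel and a jump to 20 N.

**Last checks**
- **Field:** it lies about 1–2.5 mm from the stamp axis, where 7 mm is allowed. This comes from the scene view, plus the wrist camera's plain-end reading (148–149 mm behind the axis, 150 mm ideal).
- **Sign:** flat, about 1.4° off the bed's line, and unmoved by the pressing.
- **Plunger:** up again.
- **Rest of the scene:** by eye, the blue sign, shaker and canister are where they were. The arm is clear and still.

**What disagreed**
- The fingertips stand about 36 mm short of the reported TCP (first contact at a reported z of 0.028 on a surface at 0.064). I used contact forces and that offset for all heights.
- The first knob position from the top view was about 9–10 mm off in x, spoilt by shadow or the head. I dropped it; the wrist view put the knob within about 1 mm of the stamp axis used.
- No stamp mark shows in the pictures, so the imprint itself could not be checked.

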